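Clear the desk pile onto its own pads

ROBOT

A 6-joint arm with a two-finger parallel gripper is mounted at the origin on the work surface. World frame = base frame: x ahead of the robot, y to its left, z up, the work surface at z = 0. Lengths are in mm, angles in degrees, forces in N, time in s.
With the tool pointing down it reaches from about 300 to 875 mm from the base axis. Payload 6.4 kg.
Tool frame: the origin (TCP) lies at the very end of the fingers, on their centre line; the grasp point (between the pads) lies manip.grip_depth behind it (manip.grip_depth is the distance from the TCP to the grasp point, in mm); y points along the fingers, x is the direction in which the jaws open and shut, and the axes are right-handed (so a half turn about y gives the same grasp; the last joint's range is limited). The gripper opens to 85 mm and grips with 20 to 120 N. Pads are 22 mm wide; open, the fingers measure 114 mm over their backs; the gripper's body (76 mm by 85 mm) begins 54 mm behind the grasp point. The pads swing forward as they close: fully open they stand 13 mm farther back than shut.
Start: joints at [-88.654, 10.359, 92.074, -0, 77.567, -11.82], TCP at [130.99, -559.895, 231.288] pointing down, gripper open.
Joint ranges: [-171.53, 171.53], [-51.25, 118.39], [17.06, 147.69], [-65.23, 245.23], [0, 150.52], [-178.68, 178.68]. Speed limits (degrees/s): [147.25, 147.25, 172.46, 180, 180, 180].

INTERFACE

Orientations are given as [roll, pitch, yaw] about the fixed x, y, z axes, in that order (R = Rz(yaw) Ry(pitch) Rx(roll)).
In Python, from station import sensors, eyes, manip, finder gives the robot as it stands.
- The arm moves only by the tool arm_command, never from a script. Its argument "rows" is a list of rows, each an object of numbers: "grip": the finger opening in cm, from 0 to 8.54; "x", "y", "z": the shift along the tool's x, y, z in cm; "yaw": the turn about the tool's y in degrees. A call has 1 to 5 rows; each row is the pose to reach, as a shift and turn from the pose commanded when the call began, along the tool's axes at that moment; what a row does not reach only later rows make up. A row lasts 1/10 s, in which the tool goes at most 50 mm and 8.59 degrees, less where a joint would pass 70% of its speed; a pose out of reach is approached as far as the arm can. A call with a gripper value outside its range is refused whole. The fingers move at their own pace and stop on an object; the grip force is fixed at half the most. Time passes only in rows, so rows that repeat a pose let the fingers close. It gives the time, the measured TCP pose, the force and the opening at its end, in the units of the state.
- sensors.sense(): the state, without advancing time (a new reading comes with each control period).
- eyes.grab_frame(name): name is "scene" or "top"; returns a dict with "image" (384x512x3 uint8, red, green, blue), "intrinsics" (3x3 intrinsics, pixels), "R" (3x3) and "t" (3): a world point X has camera coordinates R X + t. Camera axes: x right, y down, z forward; pixel columns grow to the right and rows downward; lengths in mm; the calibration is good to about 2 mm. A picture is of the moment at which its call begins. There is no depth.
- manip.job_done(): hands the job in, once; it reports no verdict.
Trained networks look in a picture, given as the dict that the camera call returned (one of the last four; its "shot" number tells which), for a name from the list of things; names that differ only in an ending like _2 or _b are one class to them, and where a whole thing is asked for, a point or a joint stands for the part that bears it (a point fixed in the world has none). Each returns a list of dicts, best first, with "conf" (0 to 1); they miss things now and then, are a little off and sometimes report something else, mostly with a low value. They report only what shows in the picture. A call takes as long as a camera call. They do not tell look-alikes from the thing itself.
- finder.boxes_of(picture, query): "rect" ([left, top, right, bottom] in pixels, round what is visible of it).
- finder.masks_of(picture, query): "mask" (384x512 bool, what is visible of it) and "rect" ([left, top, right, bottom] in pixels, round what is visible of it).
- finder.landmark_of(picture, query): "centre" ([column, row] in pixels: a listed point, or the origin of a listed thing).
The state is a dict: "clock": time; "joint_pos": joint angles; "joint_velocities": joint speeds; "joint_torque": joint torques, N m; "position": TCP position; "tool_rot": TCP orientation; "force": force on the tool from outside, world axes, zero at the start; "moment": the same for the moment, N m; "gripper_width": finger opening in mm.
Only numpy, scipy, OpenCV 4.12 (cv2) and the standard library are available. Lean on these libraries where they do the work, as an engineer would, in place of code of your own. Each camera call takes 0.05 s, during which the arm holds its last target.

TASK

Take the pile on the desk mat apart from the top, one thing at a time without shoving the rest of the pile, and set each thing down gently (never dropped or tossed) flat in the middle of its own place and lengthwise along it: the pencil on the dark wooden strip, the tin on the cork pad, the red notebook on the red pad and the navy notebook on the navy pad. Leave the pen jar and the pink note block where they are, and let go of everything.

Things in the scene. Friction and masses are not known exactly. Their poses are not given: they have to be found in the camera images.
- pencil_center (a point): Yellow retractable pencil lying flat on top of the pile, along it: 130 mm long, a square flat-sided barrel 12 mm wide and 12 mm high (barrel from x = -55 to +45 mm, then a steel nose of 20 mm at +x and a steel push button of 10 mm at -x), clip on top 1 mm high, about 20 g; origin at its centre, half-way up; x along its length, y across its width, z up. Only loosely on the tin, it can be lifted straight up.
- tin_center (a point): Mint-green closed steel tin, 84 mm long, 48 mm wide, 22 mm high, second from the top of the pile, about 70 g; the lid stays shut; origin at its centre, half-way up; x along its length, y across its width, z up.
- red_notebook_center (a point): Slim red hard-cover notebook lying flat, 120 mm long, 58 mm wide, 16 mm thick, third from the top of the pile (under the tin), about 90 g; origin at its centre, half-way up; x along its length, y across its width, z up.
- navy_notebook_center (a point): Slim navy-blue hard-cover notebook lying flat, 150 mm long, 64 mm wide, 16 mm thick, bottom of the pile, lying on the grey silicone desk mat whose top is 3 mm above the work surface, about 120 g; origin at its centre, half-way up; x along its length, y across its width, z up. The things of the pile lie one on another, loose, roughly centred (within 10 mm) and nearly parallel (within 0.1 rad each).
- pencil_rest: Dark wooden flat strip, the pencil's place: 165 mm long, 44 mm wide, 6 mm thick, flat on top with a thin brass line near the edge. Fixed, lying flat on the desk mat; origin at the centre of its underside, x along its length, y across, z up; turned up to 0.2 rad.
- cork_pad: Cork pad, the tin's place: 110 mm long, 80 mm wide, 4 mm thick. Fixed, lying flat on the desk mat; origin at the centre of its underside, x along its length, y across, z up; turned up to 0.2 rad.
- red_pad: Red leather pad with cream stitching, the red notebook's place: 168 mm long, 84 mm wide, 3 mm thick. Fixed, lying flat on the desk mat; origin at the centre of its underside, x along its length, y across, z up; turned up to 0.2 rad.
- navy_pad: Navy-blue leather pad with cream stitching, the navy notebook's place: 168 mm long, 84 mm wide, 3 mm thick. Fixed, lying flat on the desk mat; origin at the centre of its underside, x along its length, y across, z up; turned up to 0.2 rad.
- pen_jar: Cream ceramic pen jar, 80 mm across, 95 mm high, with pens standing in it up to 142 mm above its foot, beyond the middle of the work; a bystander. Origin at the centre of its underside, z up.
- note_block_center (a point): Pink block of notes, 76 x 76 x 25 mm, on the mat towards the robot, to its left; a bystander. Origin at its centre, half-way up, z up.
Not all that is in view belongs to the job. There is more than one size of the part that bears pencil_center; the job needs the middle-sized.

How it is judged:
By the outcome, as a careful person would: the job done as asked, in the order asked, and still so for the second after the job is handed in, with the robot touching nothing.
It also fails if it takes over 125 s, if anything falls off the work surface, if the arm or the gripper's body presses on something with over 40 N, if the wrist force passes 120 N, or if a joint passes its speed limit or range.

## Working session

There is one attempt and no reset: what is moved stays moved. The work goes in short steps, Python scripts to look and compute and a tool call to move; the robot and the scene stay as the last step left them, time stands still between calls to the robot, and variables do not carry over. Pictures are saved under pics/ and viewed, and the job is handed in when it is done.

Besides the shell and the picture viewer there is one more tool, called after "Emit:" by a JSON object that holds its "method" and its "body", one argument or row to a line. arm_command: Moves the arm, as the interface text tells. Its arguments: {"type":"object","properties":{"rows":{"type":"array","items":{"type":"object","properties":{"grip":{"type":"number"},"x":{"type":"number"},"y":{"type":"number"},"z":{"type":"number"},"yaw":{"type":"number"}}}}},"required":["rows"]}

```bash
ls; mkdir -p pics
python3 - <<'E'
from station import sensors, eyes, manip, finder
import cv2
s=sensors.sense(); print(s); print(manip.grip_depth)
for n in("scene","top"):
    p=eyes.grab_frame(n); cv2.imwrite(f"pics/{n}0.png",cv2.resize(p["image"][:,:,::-1],(800,600),interpolation=cv2.INTER_CUBIC)); print(n,p["intrinsics"],p["R"],p["t"],-p["R"].T@p["t"])
E
```

```text
pics
{'clock': 0.0, 'joint_pos': array([-8.86525917e+01,  1.04024025e+01,  9.21319061e+01, -6.30043463e-04,
        7.75660601e+01, -1.18208760e+01]), 'joint_velocities': array([ 0.02268262, -0.0092811 ,  0.04185513, -0.00125088, -0.04899591,
       -0.01751586]), 'joint_torque': array([ 6.37211269e-04, -4.44868577e+01, -3.51333046e+01, -2.04191241e-05,
        9.05719469e-03, -3.29674293e-06]), 'position': array([ 130.9849358 , -559.31948532,  230.37703781]), 'tool_rot': array([-89.98004116,   0.09836616, -76.83156234]), 'force': array([ 0.11975023,  0.36633702, -0.23748477]), 'moment': array([ 0.00333038, -0.03298829, -0.01959091]), 'gripper_width': 85.43214304296782}
18.700000000000003
scene [[461.13252223   0.         253.26723624]
 [  0.         461.13252223 184.85425172]
 [  0.           0.           1.        ]] [[ 0.82930317  0.55865651 -0.01261551]
 [ 0.42800061 -0.64954064 -0.62842059]
 [-0.35926554  0.51575174 -0.77777144]] [-459.67179381 -199.14294895 1348.42690058] [ 950.88389584 -568.00631665  917.82341397]
top [[438.38071166   0.         261.68808676]
 [  0.         438.38071166 192.26688881]
 [  0.           0.           1.        ]] [[ 0.00572326 -0.99996987 -0.00524506]
 [-0.98633787 -0.00478154 -0.16466552]
 [ 0.16463548  0.00611582 -0.98633552]] [   8.22933479  579.19198148 1301.69333445] [ 356.92698092    3.03759079 1379.32248356]
```

View pics/scene0.png

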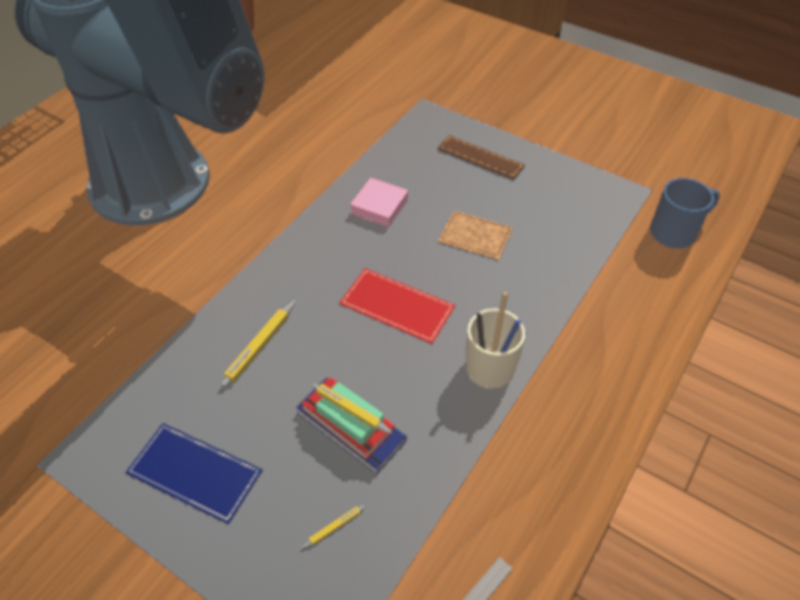

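View pics/top0.png

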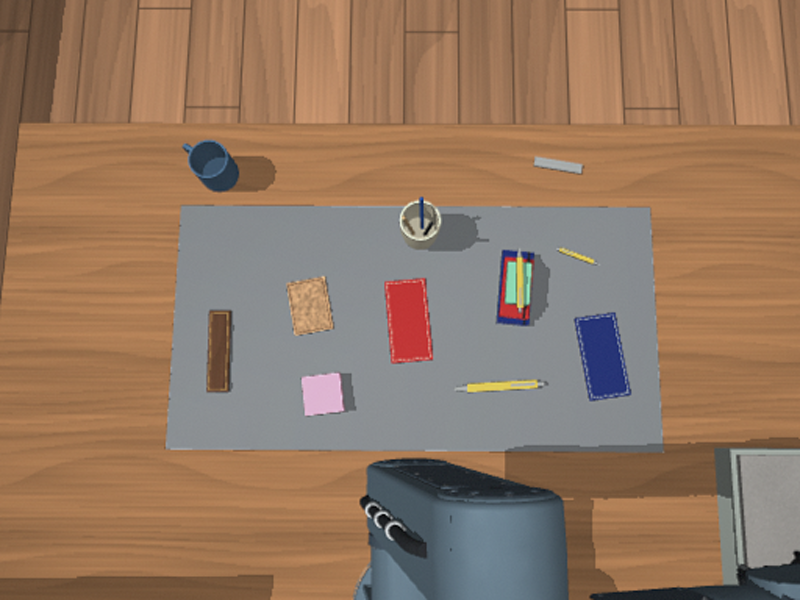

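```bash
cat > h.py <<'E'
from station import sensors, eyes, manip, finder
import numpy as np, cv2
def ray(p,uv,z):
    uv=np.atleast_2d(uv).astype(float); K=p["intrinsics"];R=p["R"];t=p["t"];c=-R.T@t
    d=np.c_[uv,np.ones(len(uv))]@np.linalg.inv(K).T@R
    return c+d*((z-c[2])/d[:,2])[:,None]
def proj(p,X):
    X=np.atleast_2d(X); q=(X@p["R"].T+p["t"])@p["intrinsics"].T
    return q[:,:2]/q[:,2:]
def rect(p,mask,z):
    c=max(cv2.findContours(cv2.resize(mask.astype(np.uint8)*255,None,fx=4,fy=4,interpolation=cv2.INTER_LINEAR)//128,cv2.RETR_EXTERNAL,cv2.CHAIN_APPROX_NONE)[0],key=cv2.contourArea)[:,0]
    w=ray(p,(c+.5)/4-.5,z)[:,:2].astype(np.float32)
    (cx,cy),(a,b),ang=cv2.minAreaRect(w)
    if a<b: a,b,ang=b,a,ang+90
    ang=(ang+90)%180-90
    return np.round([cx,cy,a,b,ang],1)
E
python3 - <<'E'
from h import *
for n in("top","scene"):
    p=eyes.grab_frame(n)
    for q,z in dict(pencil_rest=9,cork_pad=7,red_pad=6,navy_pad=6,pencil_center=69,tin_center=57,red_notebook_center=35,navy_notebook_center=19).items():
        ms=finder.masks_of(p,q)
        for m in ms[:4]:
            print(n,q,round(m["conf"],2),np.round(m["rect"]),rect(p,m["mask"],z), m["mask"].sum())
        for m in finder.landmark_of(p,q)[:4]: print('   lm',round(m["conf"],2),np.round(m["centre"],1),np.round(ray(p,m["centre"],z),1)[0])
    for q,z in dict(pen_jar=0,note_block_center=15).items():
        for m in finder.landmark_of(p,q)[:1]: print('   lm',q,round(m["conf"],2),np.round(ray(p,m["centre"],z),1)[0])
    im=p["image"]
    r=finder.boxes_of(p,"navy_notebook_center")[0]["rect"]
    l,t,rr,b=[int(v) for v in r]
    cv2.imwrite(f"pics/crop_{n}0.png",cv2.resize(im[t-8:b+8,l-8:rr+8,::-1],None,fx=7,fy=7,interpolation=cv2.INTER_NEAREST)); print("crop origin",l-8,t-8)
E
```

```text
top pencil_rest 0.74 [133. 199. 146. 252.] [482.  394.  162.9  47.1   1.2] 736
   lm 0.84 [139.9 223.6] [484.2 392.9   9. ]
top cork_pad 0.6 [182. 177. 215. 214.] [575.9 214.1 112.9  81.7  10. ] 824
   lm 0.59 [201.4 192.7] [583.7 203.    7. ]
top red_pad 0.77 [246. 177. 278. 230.] [545.8  14.1 172.8  88.9   4.2] 1409
   lm 0.6 [263.2 205.7] [543.1   6.5   6. ]
top navy_pad 0.86 [367. 199. 405. 256.] [ 475.7 -374.6  170.1   86.2    9.3] 1409
   lm 0.68 [384.7 226.4] [ 479.7 -374.2    6. ]
top pencil_center 0.62 [360. 160. 382. 168.] [ 666.  -316.4   80.    14.    68.9] 87
top pencil_center 0.6 [289. 245. 350. 250.] [ 412.6 -158.4  172.2   20.1  -85.8] 322
top pencil_center 0.59 [332. 162. 338. 199.] [ 613.4 -202.4  117.    14.5   -1.2] 175
   lm 0.68 [331.4 181.1] [ 611.1 -200.6   69. ]
   lm 0.67 [317.2 248.2] [ 408.3 -154.4   69. ]
   lm 0.39 [372.4 165.6] [ 659.9 -326.9   69. ]
top tin_center 0.75 [319. 167. 342. 196.] [ 615.4 -184.4   87.1   23.8   -1.1] 311
   lm 0.73 [334.3 179.2] [ 619.4 -211.5   57. ]
   lm 0.53 [327.9 178.9] [ 620.3 -191.9   57. ]
top red_notebook_center 0.7
[... 1225 characters left out ...]
e+02  1.950e+01 -5.000e-01] 388
   lm 0.91 [166.  216.8] [ 446.6 -189.6   69. ]
   lm 0.73 [221.7 263.6] [ 621.7 -216.1   69. ]
   lm 0.59 [213.  339.1] [ 702.7 -353.2   69. ]
scene tin_center 0.7 [201. 243. 243. 282.] [ 619.6 -220.4   92.1   30.6   -5.7] 700
   lm 0.69 [222.1 263.1] [ 617.  -209.7   57. ]
scene red_notebook_center 0.72 [192. 242. 249. 293.] [ 611.9 -214.5  127.4   47.7   -4.7] 511
   lm 0.55 [221.2 265.1] [ 609.8 -205.5   35. ]
scene navy_notebook_center 0.71 [190. 258. 261. 307.] [ 616.  -210.6  159.3   72.4   -1.3] 611
   lm 0.57 [222.7 271.8] [ 616.1 -210.4   19. ]
   lm pen_jar 0.59 [728.  -12.4   0. ]
   lm note_block_center 0.57 [403.2 176.   15. ]
crop origin 182 248
```

View pics/crop_top0.png

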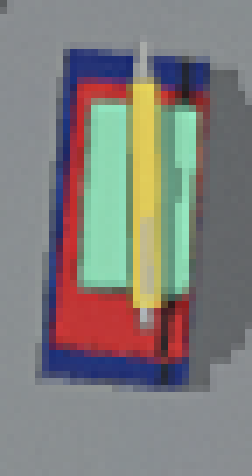

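View pics/crop_scene0.png

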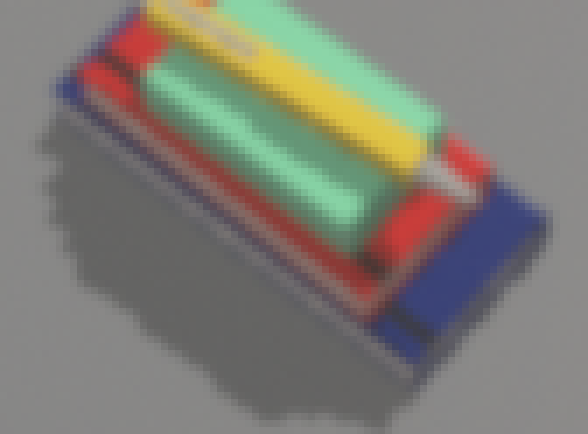

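Run:
```python
from h import *
for n,(l,t,r,b) in dict(top=(315,155,345,205),scene=(190,240,255,300)).items():
    p=eyes.grab_frame(n); im=p["image"]; h=cv2.cvtColor(im,cv2.COLOR_RGB2HSV)
    m=cv2.inRange(h,(20,110,120),(33,255,255)); k=np.zeros_like(m);k[t:b,l:r]=m[t:b,l:r]
    v,u=np.nonzero(k); w=ray(p,np.c_[u,v],63)[:,:2]
    line=cv2.fitLine(w.astype(np.float32),cv2.DIST_L2,0,.1,.1).ravel(); d=line[:2]*np.sign(line[0])
    s=(w-w.mean(0))@d
    print(n,len(u),w.mean(0),np.degrees(np.arctan2(d[1],d[0])),s.min(),s.max(),rect(p,k>0,63))
    if n=="top":
        ends=ray(p,[[332.3,158.7],[332.6,199.4]],63);print(ends)
```

```text
top 103 [ 618.66495236 -204.90838141] -0.8444189 -52.57298592165384 44.09726237934705 [ 614.4 -205.    99.1   11.5   -1.2]
[[ 682.54779273 -205.75885259   63.        ]
 [ 555.74847757 -204.03370298   63.        ]]
scene 236 [ 620.09502155 -205.24520312] 0.6021977 -56.21553238925096 42.8887344230776 [ 6.134e+02 -2.047e+02  1.009e+02  1.580e+01 -3.000e-01]
```

```bash
cat >> h.py <<'E'
from scipy.spatial.transform import Rotation as Ro
def state():
    s=sensors.sense(); R=Ro.from_euler('xyz',s["tool_rot"],degrees=True).as_matrix(); return s,R
def go(x,y,z,yaw,fr=(1,)):
    """shift (cm) and yaw to target TCP; yaw=world heading of tool x"""
    s,R=state(); d=R.T@(np.array([x,y,z])-s["position"])/10
    a=np.degrees(np.arctan2(R[1,0],R[0,0])); dy=-((yaw-a+90)%180-90)
    print("t",round(s["clock"],2),"pos",np.round(s["position"],1),"yaw",round(a,2),"F",np.round(s["force"],1),"w",round(s["gripper_width"],1))
    for f in fr: print(f,dict(x=round(d[0]*f,2),y=round(d[1]*f,2),z=round(d[2]*f,2),yaw=round(dy*f,2)),"dist",round(np.linalg.norm(d)*f*10))
E
python3 -c "
from h import *
go(619,-205,130,-90.8,(.06,.2,.33,.5,.66,.82,1))"
```

```text
t 2.2 pos [ 131.  -559.9  231.3] yaw -76.84 F [ 0.2  0.3 -0.3] w 85.6
0.06 {'x': np.float64(-1.41), 'y': np.float64(0.61), 'z': np.float64(3.34), 'yaw': np.float64(0.84)} dist 37
0.2 {'x': np.float64(-4.69), 'y': np.float64(2.03), 'z': np.float64(11.12), 'yaw': np.float64(2.79)} dist 122
0.33 {'x': np.float64(-7.74), 'y': np.float64(3.34), 'z': np.float64(18.35), 'yaw': np.float64(4.61)} dist 202
0.5 {'x': np.float64(-11.72), 'y': np.float64(5.06), 'z': np.float64(27.8), 'yaw': np.float64(6.98)} dist 306
0.66 {'x': np.float64(-15.47), 'y': np.float64(6.68), 'z': np.float64(36.7), 'yaw': np.float64(9.21)} dist 404
0.82 {'x': np.float64(-19.23), 'y': np.float64(8.3), 'z': np.float64(45.59), 'yaw': np.float64(11.45)} dist 502
1 {'x': np.float64(-23.45), 'y': np.float64(10.13), 'z': np.float64(55.6), 'yaw': np.float64(13.96)} dist 612
```

Emit:
{"method": "arm_command", "body": {
  "rows": [
    {"x":-0.8,"z":1.9,"yaw":0.5,"grip":4},
    {"x":-2.4,"z":5.6,"yaw":1.5,"grip":4},
    {"x":-4.2,"z":10,"yaw":3,"grip":4},
    {"x":-6.1,"z":14.5,"yaw":5,"grip":4},
    {"x":-8,"z":19,"yaw":7,"grip":4}
  ]
}}

```text
invalid input
```

Emit:
{"method": "arm_command", "body": {
  "rows": [
    {"x":-1.9,"z":4.5,"grip":4},
    {"x":-3.8,"z":9,"grip":4},
    {"x":-5.6,"z":13.3,"grip":4},
    {"x":-7.0,"z":16.6,"grip":4},
    {"x":-7.8,"z":18.5,"grip":4}
  ]
}}

```text
invalid input
```

```bash
python3 -c "
from h import *
go(619,-205,130,-90.8,(.1,.3,.6,.85,1))"
```

```text
t 2.2 pos [ 131.  -559.9  231.3] yaw -76.84 F [ 0.2  0.3 -0.3] w 85.6
0.1 {'x': np.float64(-2.34), 'y': np.float64(1.01), 'z': np.float64(5.56), 'yaw': np.float64(1.4)} dist 61
0.3 {'x': np.float64(-7.03), 'y': np.float64(3.04), 'z': np.float64(16.68), 'yaw': np.float64(4.19)} dist 184
0.6 {'x': np.float64(-14.07), 'y': np.float64(6.08), 'z': np.float64(33.36), 'yaw': np.float64(8.38)} dist 367
0.85 {'x': np.float64(-19.93), 'y': np.float64(8.61), 'z': np.float64(47.26), 'yaw': np.float64(11.87)} dist 520
1 {'x': np.float64(-23.45), 'y': np.float64(10.13), 'z': np.float64(55.6), 'yaw': np.float64(13.96)} dist 612
```

Emit:
{"method": "arm_command", "body": {
  "rows": [
    {"x":-0.8,"y":0,"z":1.9,"yaw":0.5,"grip":4},
    {"x":-2.4,"y":0,"z":5.6,"yaw":1.5,"grip":4},
    {"x":-4.2,"y":0,"z":10,"yaw":3,"grip":4},
    {"x":-6.1,"y":0,"z":14.5,"yaw":5,"grip":4},
    {"x":-8,"y":0,"z":19,"yaw":7,"grip":4}
  ]
}}

```text
clock: 2.7
position: [298.9, -437.6, 231.4]
tool_rot: [-90.0, -0.0, -84.0]
force: [0.5, -0.9, -0.0]
gripper_width: 40.1
```

Emit:
{"method": "arm_command", "body": {
  "rows": [
    {"x":-2.4,"y":0,"z":4.2,"yaw":1.5,"grip":4},
    {"x":-4.8,"y":0,"z":8.4,"yaw":3,"grip":4},
    {"x":-7.2,"y":1,"z":12.6,"yaw":4.5,"grip":4},
    {"x":-9.6,"y":2,"z":16.8,"yaw":6,"grip":4},
    {"x":-12,"y":3,"z":21,"yaw":6.8,"grip":4}
  ]
}}

```text
clock: 3.2
position: [495.2, -295.5, 201.3]
tool_rot: [-90.0, -0.0, -90.7]
force: [-0.5, 0.1, -0.3]
gripper_width: 40.0
```

```bash
python3 -c "
from h import *
go(619,-205,110,-90.8,(.25,.55,.8,.95,1))"
```

```text
t 3.2 pos [ 495.2 -295.5  201.3] yaw -90.68 F [-0.5  0.1 -0.3] w 40.0
0.25 {'x': np.float64(-2.3), 'y': np.float64(2.28), 'z': np.float64(3.07), 'yaw': np.float64(0.03)} dist 45
0.55 {'x': np.float64(-5.06), 'y': np.float64(5.02), 'z': np.float64(6.74), 'yaw': np.float64(0.06)} dist 98
0.8 {'x': np.float64(-7.36), 'y': np.float64(7.3), 'z': np.float64(9.81), 'yaw': np.float64(0.09)} dist 143
0.95 {'x': np.float64(-8.74), 'y': np.float64(8.67), 'z': np.float64(11.65), 'yaw': np.float64(0.11)} dist 170
1 {'x': np.float64(-9.2), 'y': np.float64(9.13), 'z': np.float64(12.26), 'yaw': np.float64(0.12)} dist 178
```

Emit:
{"method": "arm_command", "body": {
  "rows": [
    {"x":-2.3,"y":2,"z":3.1,"yaw":0,"grip":4},
    {"x":-5.1,"y":4.5,"z":6.7,"yaw":0,"grip":4},
    {"x":-7.4,"y":7,"z":9.8,"yaw":0,"grip":3.5},
    {"x":-8.8,"y":8.7,"z":11.7,"yaw":0.1,"grip":3},
    {"x":-9.2,"y":9.1,"z":12.3,"yaw":0.1,"grip":3}
  ]
}}

```text
clock: 3.7
position: [617.8, -203.3, 107.2]
tool_rot: [-90.2, 0.1, -90.6]
force: [-0.4, -0.0, -0.2]
gripper_width: 30.0
```

```bash
python3 -c "
from h import *
p=eyes.grab_frame('scene');cv2.imwrite('pics/s1.png',cv2.resize(p['image'][200:340,150:310,::-1],None,fx=4.5,fy=4.2,interpolation=cv2.INTER_CUBIC))
p=eyes.grab_frame('top');cv2.imwrite('pics/t1.png',cv2.resize(p['image'][120:240,270:430,::-1],None,fx=4.5,fy=4.5,interpolation=cv2.INTER_CUBIC))
go(619,-205,60,-90.8)"
```

```text
t 3.8 pos [ 617.6 -205.4  109.3] yaw -90.64 F [ 0.4 -0.3 -0.9] w 30.2
1 {'x': np.float64(-0.04), 'y': np.float64(4.93), 'z': np.float64(0.15), 'yaw': np.float64(0.16)} dist 49
```

View pics/s1.png

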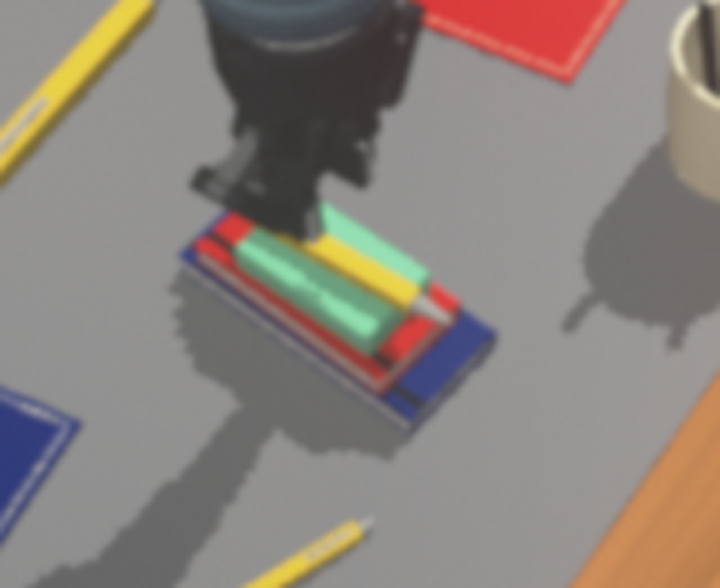

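View pics/t1.png

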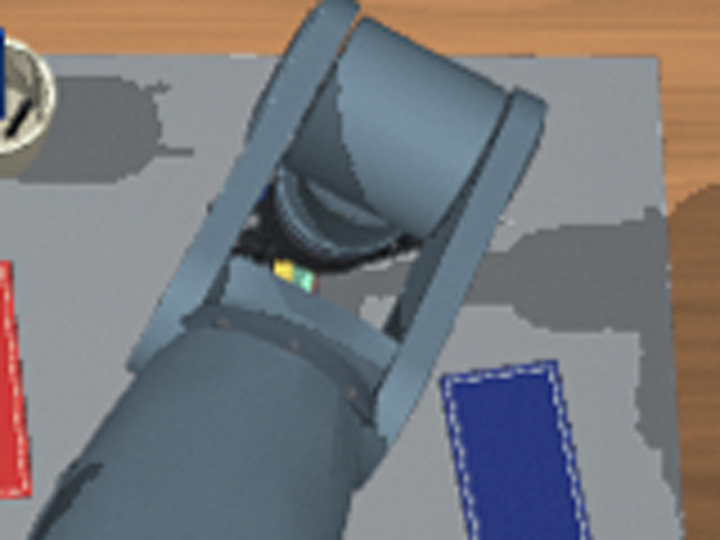

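Emit:
{"method": "arm_command", "body": {
  "rows": [
    {"x":0,"y":1,"z":0.1,"yaw":0.2,"grip":3},
    {"x":0,"y":2.4,"z":0.1,"yaw":0.2,"grip":3},
    {"x":0,"y":3.8,"z":0.1,"yaw":0.2,"grip":3},
    {"x":0,"y":4.5,"z":0.1,"yaw":0.2,"grip":3},
    {"x":0,"y":4.6,"z":0.1,"yaw":0.2,"grip":3}
  ]
}}

```text
clock: 4.3
position: [617.3, -206.1, 62.4]
tool_rot: [-90.2, 0.1, -91.0]
force: [-0.3, 0.3, -0.1]
gripper_width: 29.9
```

Emit:
{"method": "arm_command", "body": {
  "rows": [
    {"x":0,"y":0,"z":0,"yaw":0,"grip":3},
    {"x":0,"y":0,"z":0,"yaw":0,"grip":2.6}
  ]
}}

```text
clock: 4.5
position: [619.1, -206.5, 64.9]
tool_rot: [-90.0, -0.0, -90.9]
force: [0.0, -0.4, 0.3]
gripper_width: 26.8
```

Emit:
{"method": "arm_command", "body": {
  "rows": [
    {"x":-0.1,"y":0.2,"z":0,"yaw":0,"grip":2.6},
    {"x":-0.12,"y":0.4,"z":0,"yaw":0,"grip":2.6},
    {"x":-0.12,"y":0.45,"z":0,"yaw":0,"grip":2.6},
    {"x":-0.12,"y":0.45,"z":0,"yaw":0,"grip":2.6}
  ]
}}

```text
clock: 4.9
position: [618.6, -204.9, 59.7]
tool_rot: [-90.0, 0.0, -90.9]
force: [1.0, 0.3, 1.6]
gripper_width: 26.0
```

```bash
python3 -c "
from h import *
p=eyes.grab_frame('scene');cv2.imwrite('pics/s2.png',cv2.resize(p['image'][220:310,180:280,::-1],None,fx=7,fy=6.5,interpolation=cv2.INTER_CUBIC))
go(619,-205,60,-90.8)"
```

```text
t 4.95 pos [ 618.7 -205.    59.8] yaw -90.93 F [ 0.5  0.2 -0.4] w 25.9
1 {'x': np.float64(0.0), 'y': np.float64(-0.02), 'z': np.float64(0.03), 'yaw': np.float64(-0.13)} dist 0
```

View pics/s2.png

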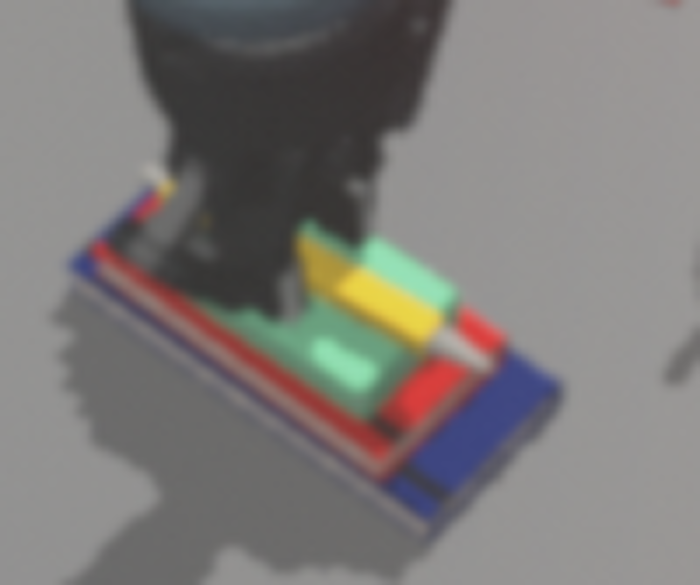

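Fingers straddle the pencil just above the tin; close slowly.

Emit:
{"method": "arm_command", "body": {
  "rows": [
    {"x":0,"y":0,"z":0,"yaw":0,"grip":2},
    {"x":0,"y":0,"z":0,"yaw":0,"grip":1.6},
    {"x":0,"y":0,"z":0,"yaw":0,"grip":1.2},
    {"x":0,"y":0,"z":0,"yaw":0,"grip":0.8},
    {"x":0,"y":0,"z":0,"yaw":0,"grip":0.8}
  ]
}}

```text
clock: 5.45
position: [618.9, -205.2, 60.1]
tool_rot: [-90.0, -0.0, -90.9]
force: [-0.0, -0.4, 2.2]
gripper_width: 10.1
```

Emit:
{"method": "arm_command", "body": {
  "rows": [
    {"x":0,"y":0,"z":0,"yaw":0,"grip":0.8},
    {"x":0,"y":-0.1,"z":0,"yaw":0,"grip":0.8},
    {"x":0,"y":-0.5,"z":0,"yaw":0,"grip":0.8},
    {"x":0,"y":-1.2,"z":0,"yaw":0,"grip":0.8},
    {"x":0,"y":-2.4,"z":0,"yaw":0,"grip":0.8}
  ]
}}

```text
clock: 5.95
position: [618.1, -204.7, 83.7]
tool_rot: [-90.1, 0.0, -90.9]
force: [0.3, -0.9, -1.3]
gripper_width: 10.0
```

```bash
python3 -c "
from h import *
p=eyes.grab_frame('scene');cv2.imwrite('pics/s3.png',cv2.resize(p['image'][200:310,180:280,::-1],None,fx=6,fy=5.4,interpolation=cv2.INTER_CUBIC))
go(483,394,110,-88.6)"
```

```text
t 6.0 pos [ 619.9 -205.6   86.8] yaw -90.93 F [ 1.6 -0.4  1.4] w 9.8
1 {'x': np.float64(-59.73), 'y': np.float64(-2.43), 'z': np.float64(-14.65), 'yaw': np.float64(-2.33)} dist 615
```

View pics/s3.png

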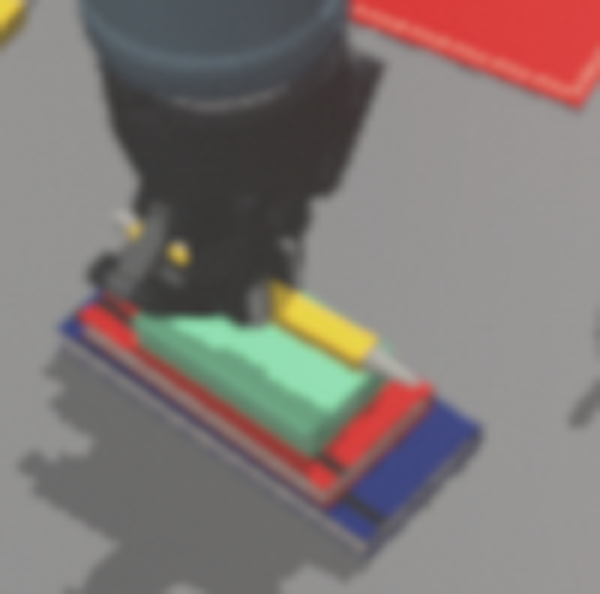

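Emit:
{"method": "arm_command", "body": {
  "rows": [
    {"x":-1,"y":-1.5,"z":-0.2,"yaw":0,"grip":0.8},
    {"x":-3,"y":-3,"z":-0.7,"yaw":-0.5,"grip":0.8},
    {"x":-6,"y":-4.5,"z":-1.5,"yaw":-1,"grip":0.8},
    {"x":-10,"y":-5,"z":-2.5,"yaw":-1.5,"grip":0.8},
    {"x":-14,"y":-5,"z":-3.5,"yaw":-2,"grip":0.8}
  ]
}}

```text
clock: 6.5
position: [586.4, -63.2, 136.4]
tool_rot: [-89.8, -0.0, -89.0]
force: [1.1, 0.9, -0.4]
gripper_width: 9.8
```

Emit:
{"method": "arm_command", "body": {
  "rows": [
    {"x":-4,"y":0,"z":-1,"yaw":0,"grip":0.8},
    {"x":-8,"y":0,"z":-2,"yaw":0,"grip":0.8},
    {"x":-12,"y":0,"z":-3,"yaw":0,"grip":0.8},
    {"x":-16,"y":0,"z":-4,"yaw":0,"grip":0.8},
    {"x":-20,"y":0,"z":-5,"yaw":0,"grip":0.8}
  ]
}}

```text
clock: 7.0
position: [531.5, 136.6, 135.1]
tool_rot: [-89.9, 0.0, -88.9]
force: [0.1, 0.1, -0.6]
gripper_width: 10.1
```

Emit:
{"method": "arm_command", "body": {
  "rows": [
    {"x":-4,"y":0,"z":-1,"yaw":0,"grip":0.8},
    {"x":-8,"y":0,"z":-2,"yaw":0,"grip":0.8},
    {"x":-12,"y":0,"z":-3,"yaw":0,"grip":0.8},
    {"x":-16,"y":0,"z":-4,"yaw":0,"grip":0.8},
    {"x":-19,"y":0,"z":-4.7,"yaw":0,"grip":0.8}
  ]
}}

```text
clock: 7.5
position: [480.3, 326.5, 135.1]
tool_rot: [-89.9, 0.1, -88.8]
force: [0.7, 1.0, -0.0]
gripper_width: 9.5
```

Emit:
{"method": "arm_command", "body": {
  "rows": [
    {"x":-2.5,"y":0,"z":-0.6,"yaw":0,"grip":0.8},
    {"x":-4.5,"y":0.5,"z":-1.1,"yaw":0,"grip":0.8},
    {"x":-6,"y":1.5,"z":-1.3,"yaw":0,"grip":0.8},
    {"x":-6.5,"y":3,"z":-1.4,"yaw":0,"grip":0.8},
    {"x":-6.6,"y":4,"z":-1.4,"yaw":0,"grip":0.8}
  ]
}}

```text
clock: 8.0
position: [465.5, 389.2, 92.0]
tool_rot: [-90.1, -0.1, -88.9]
force: [-0.7, 0.4, -0.9]
gripper_width: 9.9
```

```bash
python3 -c "
from h import *
p=eyes.grab_frame('scene')
go(482.5,394,13,-88.6)
cv2.imwrite('pics/s4.png',cv2.resize(p['image'][50:150,250:370,::-1],None,fx=6,fy=6,interpolation=cv2.INTER_CUBIC))"
```

```text
t 8.05 pos [464.8 388.2  90.2] yaw -88.93 F [-0.8  0.  -2.2] w 10.0
1 {'x': np.float64(-0.57), 'y': np.float64(7.71), 'z': np.float64(1.82), 'yaw': np.float64(-0.33)} dist 79
```

View pics/s4.png

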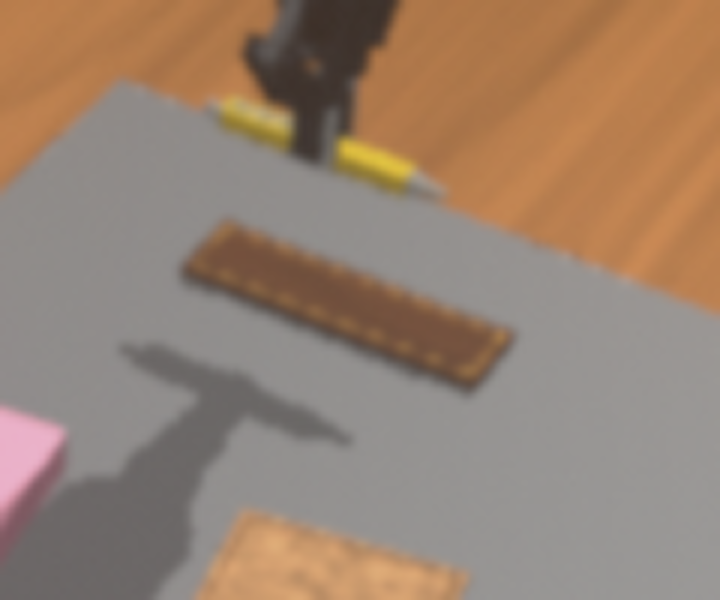

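Emit:
{"method": "arm_command", "body": {
  "rows": [
    {"x":-0.3,"y":1.5,"z":1,"yaw":-0.3,"grip":0.8},
    {"x":-0.5,"y":3.5,"z":1.7,"yaw":-0.3,"grip":0.8},
    {"x":-0.6,"y":5,"z":1.8,"yaw":-0.3,"grip":0.8},
    {"x":-0.6,"y":6,"z":1.8,"yaw":-0.3,"grip":0.8},
    {"x":-0.6,"y":6.3,"z":1.8,"yaw":-0.3,"grip":0.8}
  ]
}}

```text
clock: 8.55
position: [483.3, 394.6, 29.0]
tool_rot: [-90.2, -0.1, -88.7]
force: [-0.8, 0.2, 0.2]
gripper_width: 10.1
```

Emit:
{"method": "arm_command", "body": {
  "rows": [
    {"x":0,"y":0,"z":0,"yaw":0,"grip":0.8},
    {"x":0,"y":0,"z":0,"yaw":0,"grip":0.8},
    {"x":0,"y":0,"z":0,"yaw":0,"grip":0.8}
  ]
}}

```text
clock: 8.85
position: [484.9, 396.1, 31.8]
tool_rot: [-89.9, 0.0, -88.6]
force: [0.5, -0.3, 0.2]
gripper_width: 9.7
```

```bash
python3 -c "
from h import *
p=eyes.grab_frame('scene')
go(482.5,394,13,-88.6)
cv2.imwrite('pics/s5.png',cv2.resize(p['image'][60:130,260:360,::-1],None,fx=7,fy=7,interpolation=cv2.INTER_CUBIC))"
```

```text
t 8.9 pos [484.9 396.1  31.8] yaw -88.62 F [-0.1 -0.5 -0.1] w 10.0
1 {'x': np.float64(0.2), 'y': np.float64(1.88), 'z': np.float64(-0.24), 'yaw': np.float64(-0.02)} dist 19
```

View pics/s5.png

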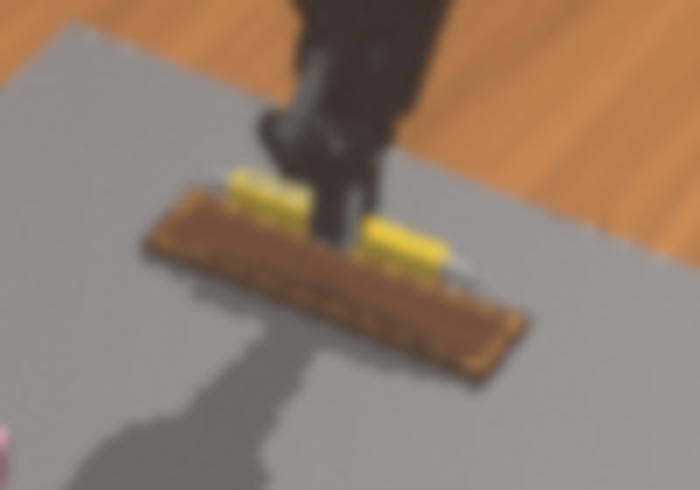

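Emit:
{"method": "arm_command", "body": {
  "rows": [
    {"x":0.1,"y":0.5,"z":-0.1,"yaw":0,"grip":0.8},
    {"x":0.2,"y":1.1,"z":-0.2,"yaw":0,"grip":0.8},
    {"x":0.2,"y":1.5,"z":-0.2,"yaw":0,"grip":0.8},
    {"x":0.2,"y":1.7,"z":-0.2,"yaw":0,"grip":0.8},
    {"x":0.2,"y":1.8,"z":-0.2,"yaw":0,"grip":0.8}
  ]
}}

```text
clock: 9.4
position: [482.2, 393.5, 12.2]
tool_rot: [-90.0, -0.0, -88.6]
force: [-0.4, 0.2, 0.2]
gripper_width: 10.1
```

Emit:
{"method": "arm_command", "body": {
  "rows": [
    {"x":0,"y":0.05,"z":0,"yaw":0,"grip":0.8},
    {"x":0,"y":0.1,"z":0,"yaw":0,"grip":0.8},
    {"x":0,"y":0.15,"z":0,"yaw":0,"grip":0.8},
    {"x":0,"y":0.15,"z":0,"yaw":0,"grip":0.8}
  ]
}}

```text
clock: 9.8
position: [482.5, 393.7, 12.1]
tool_rot: [-90.0, -0.0, -88.6]
force: [-2.0, -2.3, 4.6]
gripper_width: 9.8
```

```bash
python3 -c "
from h import *
p=eyes.grab_frame('scene')
go(482.5,394,12,-88.6)
m=max(finder.masks_of(p,'pencil_center'),key=lambda m:-m['rect'][1]);print(m['rect'])
cv2.imwrite('pics/s6.png',cv2.resize(p['image'][60:130,260:360,::-1],None,fx=7,fy=7,interpolation=cv2.INTER_CUBIC))"
```

```text
t 9.85 pos [482.5 393.7  12.1] yaw -88.63 F [-1.9 -2.4  4.1] w 9.9
1 {'x': np.float64(-0.03), 'y': np.float64(0.01), 'z': np.float64(-0.0), 'yaw': np.float64(-0.03)} dist 0
[288.8, 92.1, 321.8, 106.6]
```

View pics/s6.png

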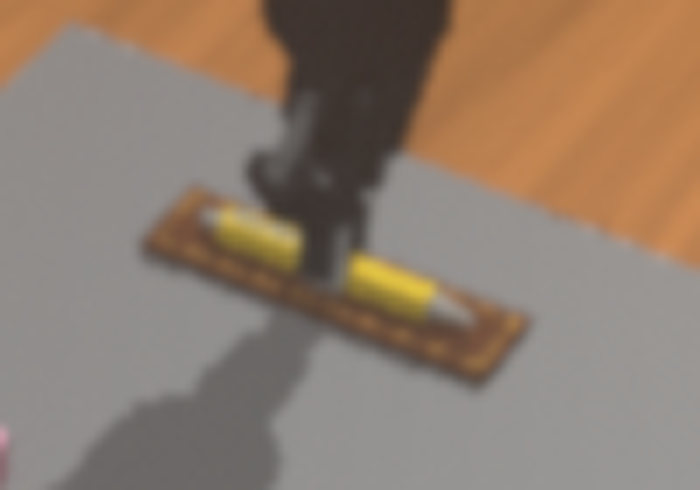

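Emit:
{"method": "arm_command", "body": {
  "rows": [
    {"x":0,"y":0,"z":0,"yaw":0,"grip":1.3},
    {"x":0,"y":0,"z":0,"yaw":0,"grip":1.8},
    {"x":0,"y":0,"z":0,"yaw":0,"grip":2.8},
    {"x":0,"y":0,"z":0,"yaw":0,"grip":3},
    {"x":0,"y":0,"z":0,"yaw":0,"grip":3}
  ]
}}

```text
clock: 10.4
position: [482.4, 393.6, 11.2]
tool_rot: [-90.0, -0.0, -88.6]
force: [0.1, 0.3, -0.6]
gripper_width: 30.1
```

Emit:
{"method": "arm_command", "body": {
  "rows": [
    {"x":0,"y":-0.5,"z":0,"yaw":0,"grip":3},
    {"x":0,"y":-2,"z":0,"yaw":0,"grip":3},
    {"x":0,"y":-5,"z":0,"yaw":0,"grip":3},
    {"x":0,"y":-8,"z":0,"yaw":0,"grip":3},
    {"x":0,"y":-12,"z":0,"yaw":0,"grip":4}
  ]
}}

```text
clock: 10.9
position: [481.7, 393.2, 132.4]
tool_rot: [-90.1, -0.0, -88.6]
force: [0.4, 0.5, -0.6]
gripper_width: 39.8
```

Emit:
{"method": "arm_command", "body": {
  "rows": [
    {"x":3,"y":0,"z":1,"yaw":0,"grip":6.5},
    {"x":7,"y":0,"z":1,"yaw":0,"grip":6.5},
    {"x":11,"y":0,"z":2,"yaw":0,"grip":6.5},
    {"x":15,"y":0,"z":3,"yaw":0,"grip":6.5},
    {"x":19,"y":0,"z":4,"yaw":0,"grip":6.5}
  ]
}}

```text
clock: 11.4
position: [527.6, 203.3, 133.0]
tool_rot: [-89.9, 0.0, -88.6]
force: [0.8, 0.1, -0.1]
gripper_width: 64.9
```

```bash
cat > pile.py <<'E'
from h import *
from scipy.optimize import minimize
def colmask(im,c):
    h=cv2.cvtColor(im,cv2.COLOR_RGB2HSV)
    if c=="mint": return cv2.inRange(h,(62,40,90),(88,200,255))>0
def seefit(pics,rois,c,dims,zc,x0):
    """box silhouette fit to colour masks in pics"""
    ms=[]
    for p,(l,t,r,b) in zip(pics,rois):
        m=colmask(p["image"],c); k=np.zeros(m.shape,np.float32);k[t:b,l:r]=m[t:b,l:r]; ms.append(k)
    S=8
    def cost(q):
        x,y,a=q; ca,sa=np.cos(np.radians(a)),np.sin(np.radians(a)); e=0
        P=np.array([[i*dims[0]/2*ca-j*dims[1]/2*sa+x,i*dims[0]/2*sa+j*dims[1]/2*ca+y,zc+k*dims[2]/2] for i in(-1,1) for j in(-1,1) for k in(-1,1)])
        for p,m,(l,t,r,b) in zip(pics,ms,rois):
            uv=proj(p,P)-[l,t]
            hull=cv2.convexHull(((uv+.5)*S-.5).astype(np.float32))[:,0]
            I=np.zeros(((b-t)*S,(r-l)*S),np.float32); cv2.fillConvexPoly(I,np.round(hull*16).astype(np.int32),1.,shift=4)
            I=cv2.resize(I,(r-l,b-t),interpolation=cv2.INTER_AREA)
            e+=np.abs(I-m[t:b,l:r]).sum()/I.sum()
        return e
    r=minimize(cost,x0,method="Nelder-Mead",options=dict(initial_simplex=np.array(x0)+np.array([[0,0,0],[6,0,0],[0,6,0],[0,0,5.]])))
    return np.round(r.x,1),round(r.fun,3),[int(m.sum()) for m in ms]
E
python3 - <<'E'
from pile import *
pt=eyes.grab_frame("top");ps=eyes.grab_frame("scene")
R=[(305,145,355,220),(180,230,270,315)]
for a,b in(([pt,ps],R),([pt],R[:1]),([ps],R[1:])): print(seefit(a,b,"mint",(84,48,22),46,[617,-205,-2]))
for p,n in((pt,"top"),(ps,"scene")):
  cv2.imwrite(f"pics/{n}7.png",cv2.resize(p["image"][:,:,::-1],(800,600),interpolation=cv2.INTER_CUBIC))
  for m in finder.masks_of(p,"pencil_center")[:4]: print(n,np.round(m["rect"]),round(m["conf"],2),rect(p,m["mask"],15))
go(617,-205,120,-92)
E
```

```text
(array([ 615.4, -203.5,   -4.3]), np.float64(0.268), [409, 868])
(array([ 615.2, -204.3,   -3.4]), np.float64(0.127), [409])
(array([ 614.2, -202.5,   -5.3]), np.float64(0.135), [868])
top [293. 246. 346. 252.] 0.64 [ 414.7 -166.6  169.5   19.3  -86.3]
top [359. 157. 381. 166.] 0.44 [ 679.9 -327.9   73.2   14.1   71.1]
scene [194. 323. 231. 354.] 0.56 [ 683.9 -334.    91.2   12.1   68.7]
scene [300.  97. 322. 108.] 0.44 [ 4.986e+02  3.968e+02  8.360e+01  2.460e+01 -1.000e-01]
t 11.6 pos [527.7 204.  132.6] yaw -88.77 F [-0.5  0.7 -0.2] w 64.6
1 {'x': np.float64(41.08), 'y': np.float64(1.25), 'z': np.float64(8.05), 'yaw': np.float64(3.23)} dist 419
```

View pics/scene7.png

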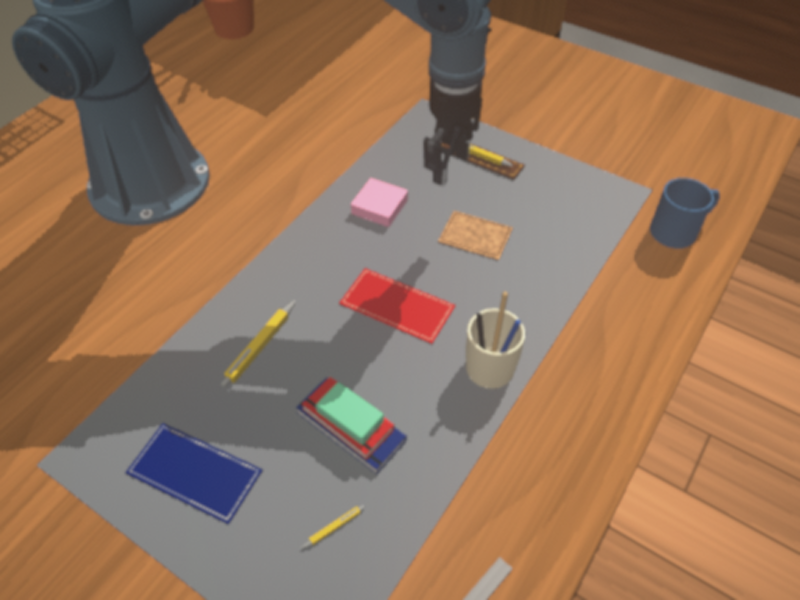

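View pics/top7.png

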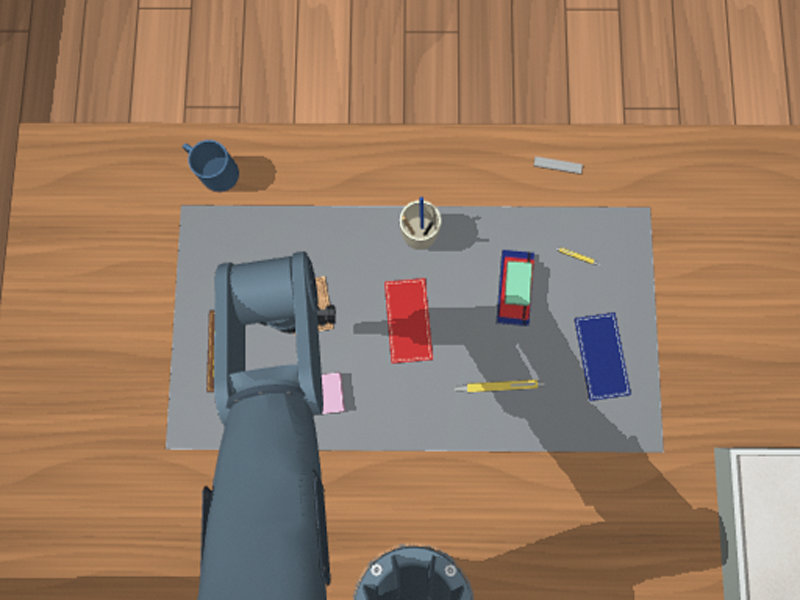

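Emit:
{"method": "arm_command", "body": {
  "rows": [
    {"x":2,"y":0,"z":0.4,"yaw":1,"grip":6.5},
    {"x":6,"y":0,"z":1.2,"yaw":2,"grip":6.5},
    {"x":10,"y":0,"z":2,"yaw":3,"grip":6.5},
    {"x":14,"y":0,"z":2.8,"yaw":4,"grip":6.5},
    {"x":18,"y":0,"z":3.6,"yaw":5,"grip":6.5}
  ]
}}

```text
clock: 12.1
position: [567.6, 25.9, 132.1]
tool_rot: [-89.9, 0.0, -93.5]
force: [0.2, 0.7, -0.4]
gripper_width: 65.3
```

Emit:
{"method": "arm_command", "body": {
  "rows": [
    {"x":4,"y":0,"z":0.4,"yaw":0,"grip":6.5},
    {"x":8,"y":0,"z":0.8,"yaw":0,"grip":6.5},
    {"x":12,"y":0,"z":1.2,"yaw":0,"grip":6.5},
    {"x":16,"y":0,"z":1.6,"yaw":0,"grip":6.5},
    {"x":19,"y":0.3,"z":2,"yaw":0,"grip":6.5}
  ]
}}

```text
clock: 12.6
position: [576.1, -166.3, 129.5]
tool_rot: [-89.9, -0.0, -93.6]
force: [0.8, 0.5, 0.0]
gripper_width: 64.8
```

```bash
python3 -c "
from h import *
go(615,-203.7,90,-94)"
```

```text
t 12.6 pos [ 576.1 -166.3  129.5] yaw -93.59 F [0.8 0.5 0. ] w 64.8
1 {'x': np.float64(3.49), 'y': np.float64(3.96), 'z': np.float64(4.11), 'yaw': np.float64(0.41)} dist 67
```

Emit:
{"method": "arm_command", "body": {
  "rows": [
    {"x":1.8,"y":0.5,"z":1.5,"yaw":0.4,"grip":6.5},
    {"x":2.9,"y":1.5,"z":2.8,"yaw":0.4,"grip":6.5},
    {"x":3.4,"y":2.8,"z":3.8,"yaw":0.4,"grip":6.5},
    {"x":3.5,"y":3.6,"z":4.1,"yaw":0.4,"grip":6.5},
    {"x":3.5,"y":4,"z":4.1,"yaw":0.4,"grip":6.5}
  ]
}}

```text
clock: 13.1
position: [613.9, -201.3, 87.4]
tool_rot: [-90.1, 0.0, -93.9]
force: [-0.0, 0.3, -0.2]
gripper_width: 64.8
```

Emit:
{"method": "arm_command", "body": {
  "rows": [
    {"x":0,"y":0,"z":0,"yaw":0,"grip":6.5},
    {"x":0,"y":0,"z":0,"yaw":0,"grip":6.5},
    {"x":0,"y":0,"z":0,"yaw":0,"grip":6.5}
  ]
}}

```text
clock: 13.4
position: [614.1, -202.5, 89.1]
tool_rot: [-89.9, -0.0, -94.0]
force: [-0.3, -0.1, 0.2]
gripper_width: 64.8
```

```bash
python3 -c "
from h import *
p=eyes.grab_frame('scene');cv2.imwrite('pics/s8.png',cv2.resize(p['image'][220:310,180:280,::-1],None,fx=7,fy=6.5,interpolation=cv2.INTER_CUBIC))
go(615,-203.7,42,-94)"
```

```text
t 13.45 pos [ 614.1 -202.7   89.1] yaw -94.01 F [-0.7 -0.4  0.1] w 64.9
1 {'x': np.float64(0.09), 'y': np.float64(4.71), 'z': np.float64(0.09), 'yaw': np.float64(-0.01)} dist 47
```

View pics/s8.png

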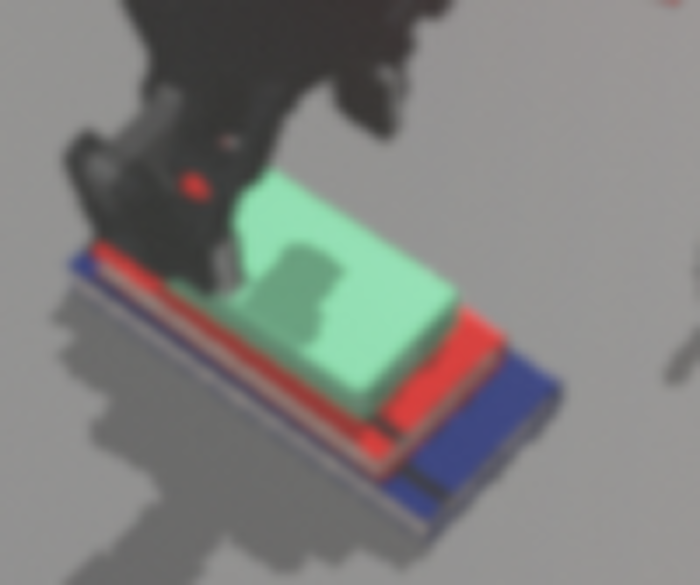

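Emit:
{"method": "arm_command", "body": {
  "rows": [
    {"x":0.1,"y":1,"z":0.1,"yaw":0,"grip":6.5},
    {"x":0.1,"y":2.2,"z":0.1,"yaw":0,"grip":6.5},
    {"x":0.1,"y":3.4,"z":0.1,"yaw":0,"grip":6.5},
    {"x":0.1,"y":4.2,"z":0.1,"yaw":0,"grip":6.5},
    {"x":0.1,"y":4.6,"z":0.1,"yaw":0,"grip":6.5}
  ]
}}

```text
clock: 13.95
position: [613.8, -203.4, 40.2]
tool_rot: [-90.1, 0.1, -94.0]
force: [0.1, 0.3, 0.5]
gripper_width: 65.0
```

Emit:
{"method": "arm_command", "body": {
  "rows": [
    {"x":0,"y":0,"z":0,"yaw":0,"grip":6.5},
    {"x":0,"y":0,"z":0,"yaw":0,"grip":6.5},
    {"x":0,"y":0,"z":0,"yaw":0,"grip":6},
    {"x":0,"y":0,"z":0,"yaw":0,"grip":5.6}
  ]
}}

```text
clock: 14.35
position: [615.2, -204.1, 42.9]
tool_rot: [-89.9, -0.0, -94.0]
force: [0.4, -0.1, -0.5]
gripper_width: 55.9
```

```bash
python3 -c "
from h import *
p=eyes.grab_frame('scene');cv2.imwrite('pics/s9.png',cv2.resize(p['image'][220:310,180:280,::-1],None,fx=7,fy=6.5,interpolation=cv2.INTER_CUBIC))
go(615,-203.7,42,-94)"
```

```text
t 14.4 pos [ 615.2 -204.1   42.9] yaw -94.03 F [-0.3 -0.6 -0.1] w 56.4
1 {'x': np.float64(-0.04), 'y': np.float64(0.09), 'z': np.float64(-0.02), 'yaw': np.float64(-0.03)} dist 1
```

View pics/s9.png

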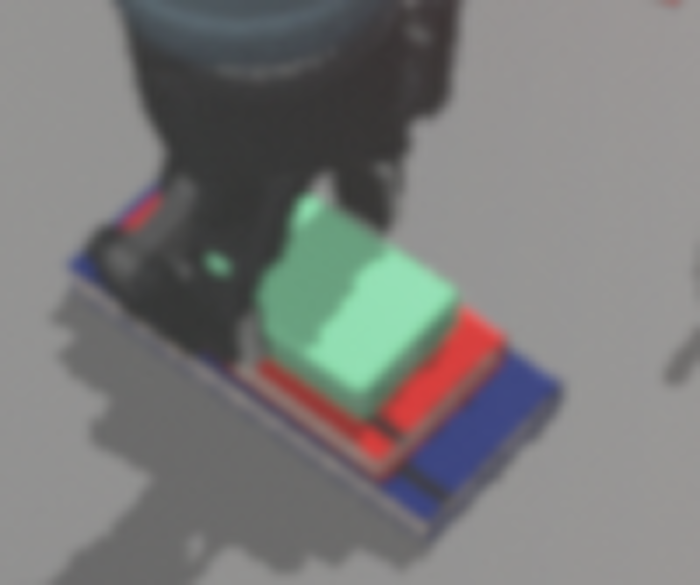

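Emit:
{"method": "arm_command", "body": {
  "rows": [
    {"x":0,"y":0.1,"z":0,"yaw":0,"grip":5.2},
    {"x":0,"y":0.1,"z":0,"yaw":0,"grip":4.9},
    {"x":0,"y":0.1,"z":0,"yaw":0,"grip":4.6},
    {"x":0,"y":0.1,"z":0,"yaw":0,"grip":4.3},
    {"x":0,"y":0.1,"z":0,"yaw":0,"grip":4.3}
  ]
}}

```text
clock: 14.9
position: [615.1, -204.1, 41.7]
tool_rot: [-90.0, -0.0, -94.0]
force: [-0.3, -0.7, 2.9]
gripper_width: 46.5
```

Emit:
{"method": "arm_command", "body": {
  "rows": [
    {"x":0,"y":0,"z":0,"yaw":0,"grip":4.3},
    {"x":0,"y":-0.1,"z":0,"yaw":0,"grip":4.3},
    {"x":0,"y":-0.4,"z":0,"yaw":0,"grip":4.3},
    {"x":0,"y":-1.1,"z":0,"yaw":0,"grip":4.3},
    {"x":0,"y":-2.2,"z":0,"yaw":0,"grip":4.3}
  ]
}}

```text
clock: 15.4
position: [614.1, -203.5, 63.0]
tool_rot: [-90.1, 0.0, -94.0]
force: [0.0, 0.1, -1.3]
gripper_width: 46.2
```

```bash
python3 -c "
from h import *
p=eyes.grab_frame('scene');cv2.imwrite('pics/s10.png',cv2.resize(p['image'][200:310,180:280,::-1],None,fx=6,fy=5.4,interpolation=cv2.INTER_CUBIC))
go(576,214,100,-79)"
```

```text
t 15.45 pos [ 615.8 -204.4   65.9] yaw -94.03 F [ 0.7 -0.7  1. ] w 46.1
1 {'x': np.float64(-41.45), 'y': np.float64(-3.46), 'z': np.float64(-6.9), 'yaw': np.float64(-15.03)} dist 422
```

View pics/s10.png

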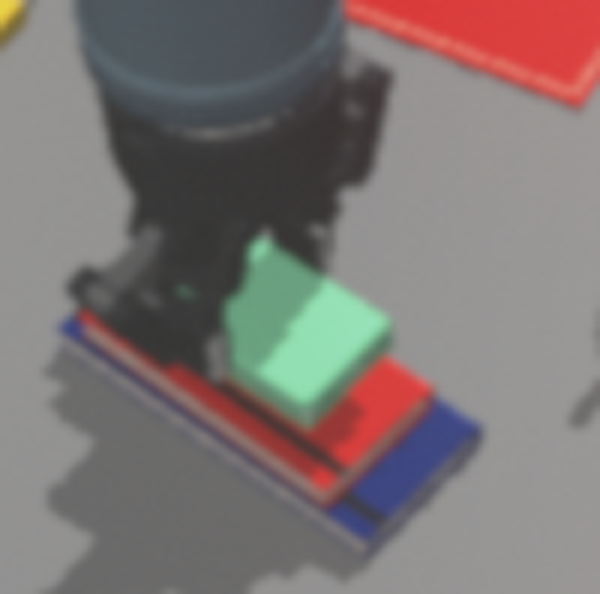

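Emit:
{"method": "arm_command", "body": {
  "rows": [
    {"x":-0.5,"y":-2,"z":-0.5,"yaw":0,"grip":4.3},
    {"x":-2,"y":-4,"z":-1.2,"yaw":-1.5,"grip":4.3},
    {"x":-5,"y":-5.5,"z":-2.2,"yaw":-3,"grip":4.3},
    {"x":-9,"y":-6,"z":-3.2,"yaw":-4.5,"grip":4.3},
    {"x":-13,"y":-6,"z":-4.2,"yaw":-6,"grip":4.3}
  ]
}}

```text
clock: 15.95
position: [582.9, -70.8, 125.6]
tool_rot: [-89.8, -0.1, -88.0]
force: [0.8, 0.6, -0.9]
gripper_width: 46.4
```

Emit:
{"method": "arm_command", "body": {
  "rows": [
    {"x":-4,"y":0,"z":-0.8,"yaw":-1.5,"grip":4.3},
    {"x":-8,"y":0,"z":-1.5,"yaw":-3,"grip":4.3},
    {"x":-12,"y":0,"z":-2,"yaw":-4.5,"grip":4.3},
    {"x":-16,"y":0,"z":-2.5,"yaw":-6,"grip":4.3},
    {"x":-20,"y":0,"z":-2.9,"yaw":-7.5,"grip":4.3}
  ]
}}

```text
clock: 16.45
position: [546.1, 129.2, 124.3]
tool_rot: [-89.9, -0.0, -80.5]
force: [0.5, 0.2, -0.3]
gripper_width: 46.8
```

```bash
python3 -c "
from h import *
go(576,214,60,-79)"
```

```text
t 16.45 pos [546.1 129.2 124.3] yaw -80.48 F [ 0.5  0.2 -0.3] w 46.8
1 {'x': np.float64(-7.87), 'y': np.float64(6.43), 'z': np.float64(4.35), 'yaw': np.float64(-1.48)} dist 111
```

Emit:
{"method": "arm_command", "body": {
  "rows": [
    {"x":-3.5,"y":0,"z":1,"yaw":-1,"grip":4.3},
    {"x":-6,"y":1,"z":2.5,"yaw":-1.5,"grip":4.3},
    {"x":-7.3,"y":3,"z":3.7,"yaw":-1.5,"grip":4.3},
    {"x":-7.8,"y":5,"z":4.2,"yaw":-1.5,"grip":4.3},
    {"x":-7.9,"y":6.4,"z":4.3,"yaw":-1.5,"grip":4.3}
  ]
}}

```text
clock: 16.95
position: [575.7, 213.5, 58.6]
tool_rot: [-90.0, 0.0, -79.0]
force: [0.1, 0.3, -0.5]
gripper_width: 46.3
```

Emit:
{"method": "arm_command", "body": {
  "rows": [
    {"x":0,"y":0.5,"z":0,"yaw":0,"grip":4.3},
    {"x":0,"y":1,"z":0,"yaw":0,"grip":4.3},
    {"x":0,"y":1.5,"z":0,"yaw":0,"grip":4.3},
    {"x":0,"y":1.5,"z":0,"yaw":0,"grip":4.3},
    {"x":0,"y":1.5,"z":0,"yaw":0,"grip":4.3}
  ]
}}

```text
clock: 17.45
position: [576.0, 212.3, 44.8]
tool_rot: [-90.0, -0.0, -79.1]
force: [0.5, -0.9, -0.9]
gripper_width: 46.2
```

```bash
python3 -c "
from h import *
p=eyes.grab_frame('scene');cv2.imwrite('pics/s11.png',cv2.resize(p['image'][80:190,250:370,::-1],None,fx=5.5,fy=5.4,interpolation=cv2.INTER_CUBIC))
go(576,214,15.5,-79)"
```

```text
t 17.5 pos [576.  212.5  45. ] yaw -79.05 F [-0.3  0.2 -0.2] w 46.2
1 {'x': np.float64(-0.15), 'y': np.float64(2.95), 'z': np.float64(0.02), 'yaw': np.float64(-0.05)} dist 29
```

View pics/s11.png

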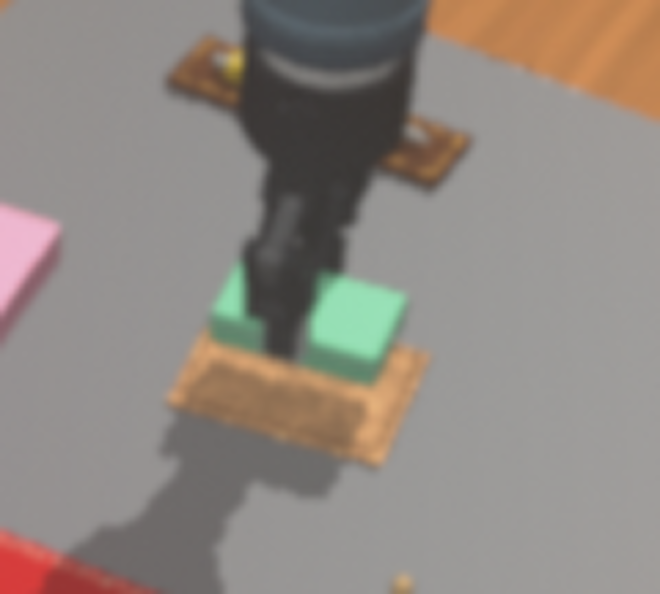

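Emit:
{"method": "arm_command", "body": {
  "rows": [
    {"x":-0.1,"y":0.6,"z":0,"yaw":0,"grip":4.3},
    {"x":-0.15,"y":1.4,"z":0,"yaw":0,"grip":4.3},
    {"x":-0.15,"y":2.2,"z":0,"yaw":0,"grip":4.3},
    {"x":-0.15,"y":2.7,"z":0,"yaw":0,"grip":4.3},
    {"x":-0.15,"y":2.9,"z":0,"yaw":0,"grip":4.3}
  ]
}}

```text
clock: 18.0
position: [574.5, 214.0, 14.0]
tool_rot: [-90.1, 0.0, -79.0]
force: [-0.3, -0.3, -0.2]
gripper_width: 46.4
```

Emit:
{"method": "arm_command", "body": {
  "rows": [
    {"x":0,"y":0.05,"z":0,"yaw":0,"grip":4.3},
    {"x":0,"y":0.1,"z":0,"yaw":0,"grip":4.3},
    {"x":0,"y":0.15,"z":0,"yaw":0,"grip":4.3},
    {"x":0,"y":0.2,"z":0,"yaw":0,"grip":4.3},
    {"x":0,"y":0.2,"z":0,"yaw":0,"grip":4.3}
  ]
}}

```text
clock: 18.5
position: [575.6, 214.2, 13.8]
tool_rot: [-90.0, -0.0, -79.0]
force: [-0.3, -0.5, 2.8]
gripper_width: 46.3
```

Emit:
{"method": "arm_command", "body": {
  "rows": [
    {"x":0,"y":0,"z":0,"yaw":0,"grip":4.8},
    {"x":0,"y":0,"z":0,"yaw":0,"grip":5.2},
    {"x":0,"y":0,"z":0,"yaw":0,"grip":5.8},
    {"x":0,"y":0,"z":0,"yaw":0,"grip":6.2},
    {"x":0,"y":0,"z":0,"yaw":0,"grip":6.2}
  ]
}}

```text
clock: 19.0
position: [575.3, 214.1, 13.3]
tool_rot: [-90.0, 0.0, -79.0]
force: [-1.1, -0.4, -0.4]
gripper_width: 61.9
```

Emit:
{"method": "arm_command", "body": {
  "rows": [
    {"x":0,"y":-0.5,"z":0,"yaw":0,"grip":6.2},
    {"x":0,"y":-2,"z":0,"yaw":0,"grip":6.2},
    {"x":0,"y":-5,"z":0,"yaw":0,"grip":6.2},
    {"x":0,"y":-8.5,"z":0,"yaw":0,"grip":6.2},
    {"x":0,"y":-12,"z":-1,"yaw":0,"grip":7.2}
  ]
}}

```text
clock: 19.5
position: [566.4, 212.2, 136.0]
tool_rot: [-89.9, -0.0, -79.0]
force: [0.9, 0.2, -0.4]
gripper_width: 71.8
```

Emit:
{"method": "arm_command", "body": {
  "rows": [
    {"x":2,"y":0,"z":-1,"yaw":2,"grip":7.2},
    {"x":5,"y":0,"z":-2,"yaw":4,"grip":7.2},
    {"x":9,"y":0,"z":-2,"yaw":7,"grip":7.2},
    {"x":13,"y":0,"z":-1,"yaw":10,"grip":7.2},
    {"x":17,"y":0,"z":0,"yaw":13,"grip":7.2}
  ]
}}

```text
clock: 20.0
position: [598.5, 44.0, 135.2]
tool_rot: [-89.9, -0.0, -92.1]
force: [1.5, 0.8, 0.3]
gripper_width: 72.3
```

```bash
cat >> pile.py <<'E'
_old=colmask
def colmask(im,c):
    h=cv2.cvtColor(im,cv2.COLOR_RGB2HSV)
    if c=="red": return ((h[...,0]<9)|(h[...,0]>171))&(h[...,1]>110)&(h[...,2]>60)
    if c=="navy": return (h[...,0]>105)&(h[...,0]<130)&(h[...,1]>100)&(h[...,2]>35)
    return _old(im,c)
E
python3 - <<'E'
from pile import *
pt=eyes.grab_frame("top");ps=eyes.grab_frame("scene")
R=[(305,145,355,220),(180,230,270,315)]
C=[(170,165,230,225),(270,120,345,180)]
for a,b in(([pt,ps],R),([pt],R[:1]),([ps],R[1:])): print(seefit(a,b,"red",(120,58,16),27,[613,-203,-3]))
for a,b in(([pt,ps],C),([pt],C[:1]),([ps],C[1:])): print("tin",seefit(a,b,"mint",(84,48,22),18,[576,214,10.8]))
for p,n in((pt,"top"),(ps,"scene")):
  for m in finder.masks_of(p,"pencil_center")[:4]: print(n,np.round(m["rect"]),round(m["conf"],2),rect(p,m["mask"],15))
  for q,z in(("pencil_rest",9),("cork_pad",7)):
   for m in finder.masks_of(p,q)[:1]: print(n,q,rect(p,m["mask"],z))
  cv2.imwrite(f"pics/{n}12.png",cv2.resize(p["image"][:,:,::-1],(800,600),interpolation=cv2.INTER_CUBIC))
go(613,-203,90,-94)
E
```

```text
(array([ 609.9, -203.1,   -6.4]), np.float64(0.247), [684, 1291])
(array([ 610.1, -203.2,   -6.3]), np.float64(0.097), [684])
(array([ 607.3, -200.1,   -6.7]), np.float64(0.144), [1291])
tin (array([577. , 216.5,  10.4]), np.float64(0.373), [384, 473])
tin (array([577.3, 216. ,  10.9]), np.float64(0.144), [384])
tin (array([577.4, 218.3,  15.4]), np.float64(0.221), [473])
top [359. 159. 385. 169.] 0.62 [ 677.2 -331.2   87.1   19.3   71.1]
top [136. 206. 142. 246.] 0.59 [481.2 395.2 124.3  16.3   0.7]
top [292. 246. 347. 253.] 0.54 [ 414.6 -166.5  175.9   19.2  -86.2]
top pencil_rest [482.1 393.  163.1  49.3   1.3]
top cork_pad [574.1 219.4 117.2  80.1   6. ]
scene [197. 325. 232. 352.] 0.73 [ 683.6 -336.    84.    12.4   68.7]
scene [141. 195. 187. 248.] 0.64 [ 417.5 -168.4  178.6   29.1  -85.2]
scene [299.  94. 322. 108.] 0.6 [502.1 397.6  85.3  28.2   3.1]
scene pencil_rest [523.2 382.2  97.7  49.3  23.1]
scene cork_pad [591.1 195.1 128.2  68.7  40.9]
t 20.4 pos [597.4  46.5 133.6] yaw -91.93 F [0.1 0.2 0.5] w 72.2
1 {'x': np.float64(24.89), 'y': np.float64(4.35), 'z': np.float64(2.4), 'yaw': np.float64(2.07)} dist 254
```

View pics/scene12.png

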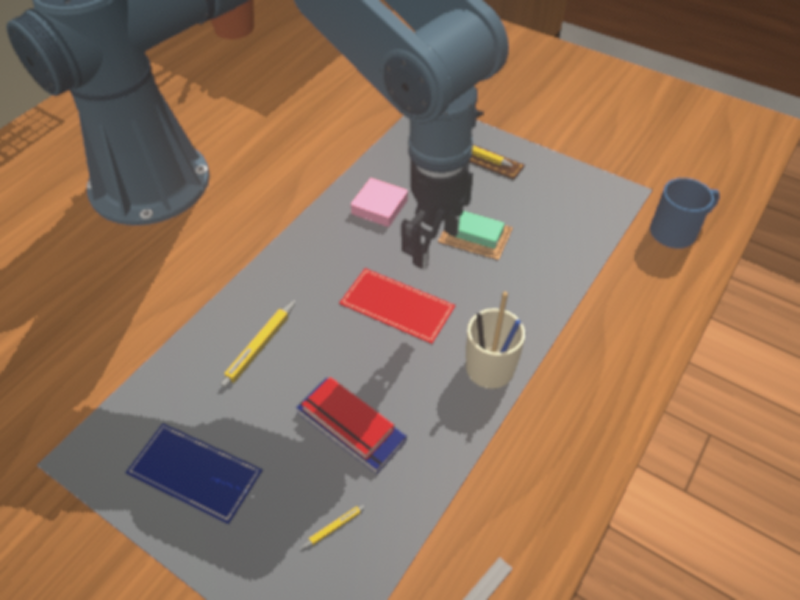

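View pics/top12.png

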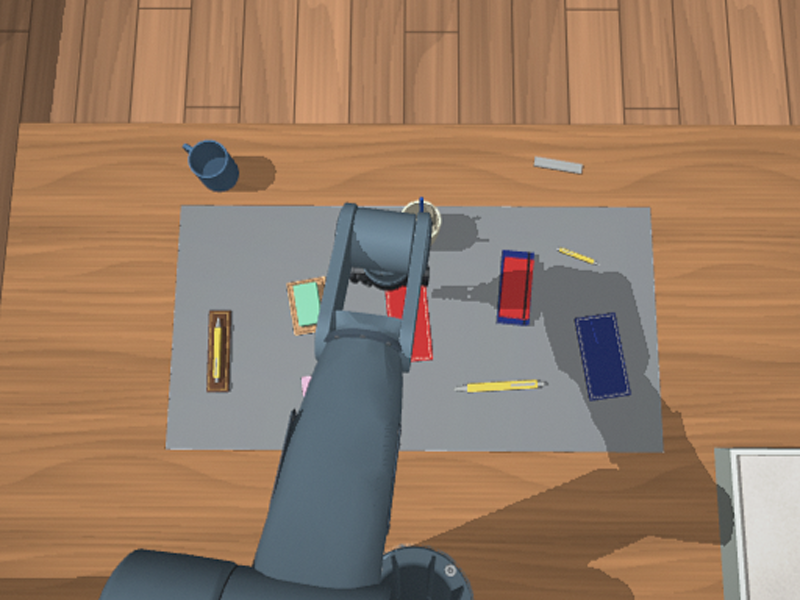

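Run:
```python
from pile import *
pt=eyes.grab_frame("top");ps=eyes.grab_frame("scene")
R=[(305,145,355,220),(180,230,270,315)]
for p,(l,t,r,b),n in((pt,R[0],"t"),(ps,R[1],"s")):
    m=colmask(p["image"],"red").astype(np.uint8);k=np.zeros_like(m);k[t:b,l:r]=m[t:b,l:r]
    k=cv2.morphologyEx(k,cv2.MORPH_CLOSE,np.ones((5,5)))
    print(rect(p,k>0,35))
    im=p["image"].copy()
    for (x,y,a,c) in((610,-203.2,-6.3,(0,255,0)),):
        ca,sa=np.cos(np.radians(a)),np.sin(np.radians(a))
        P=[[x+i*60*ca-j*29*sa,y+i*60*sa+j*29*ca,35] for i,j in((-1,-1),(1,-1),(1,1),(-1,1))]
        big=cv2.resize(im[t:b,l:r,::-1],None,fx=7,fy=7,interpolation=cv2.INTER_NEAREST)
        uv=((proj(p,P)-[l,t]+.5)*7).astype(np.int32)
        cv2.polylines(big,[uv],True,c,1)
        cv2.imwrite(f"pics/{n}13.png",big)
```

```text
[ 608.5 -202.   124.5   60.9   -6.3]
[ 611.1 -203.9  123.    60.5   -6.1]
```

View pics/t13.png

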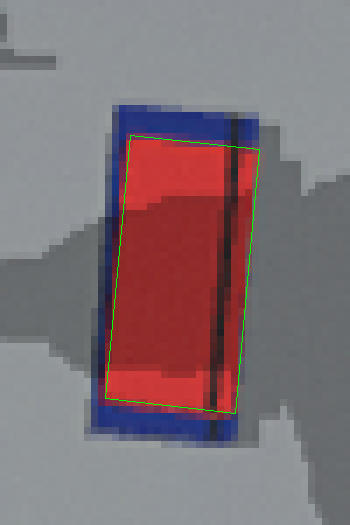

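View pics/s13.png

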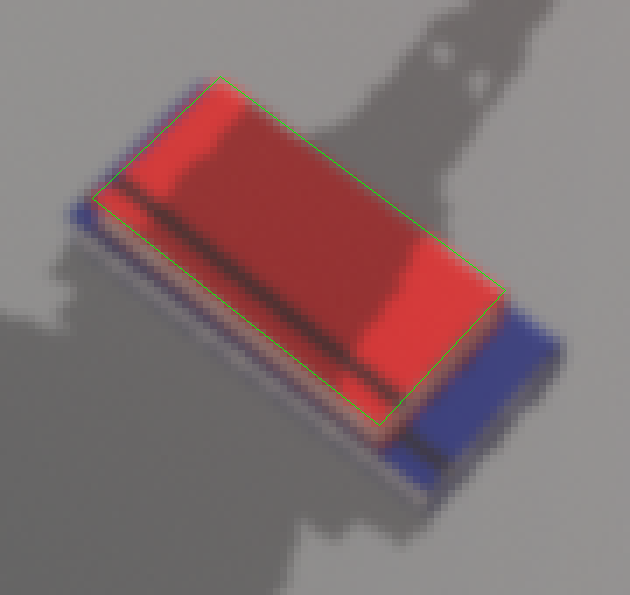

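Emit:
{"method": "arm_command", "body": {
  "rows": [
    {"x":2,"y":0,"z":0,"yaw":1,"grip":7.2},
    {"x":5,"y":0,"z":0,"yaw":2,"grip":7.2},
    {"x":9,"y":0,"z":0,"yaw":3,"grip":7.2},
    {"x":13,"y":0,"z":0.5,"yaw":4,"grip":7.2},
    {"x":17,"y":0.5,"z":1,"yaw":4.3,"grip":7.2}
  ]
}}

```text
clock: 21.0
position: [602.3, -125.6, 129.2]
tool_rot: [-89.9, -0.0, -96.3]
force: [0.3, 0.6, 0.3]
gripper_width: 71.8
```

Emit:
{"method": "arm_command", "body": {
  "rows": [
    {"x":3,"y":0.5,"z":0.5,"yaw":0,"grip":7.2},
    {"x":5.5,"y":1.5,"z":1,"yaw":0,"grip":7.2},
    {"x":7,"y":2.5,"z":1.3,"yaw":0,"grip":7.2},
    {"x":7.6,"y":3.5,"z":1.5,"yaw":0,"grip":7.2},
    {"x":7.7,"y":4,"z":1.6,"yaw":0,"grip":7.2}
  ]
}}

```text
clock: 21.5
position: [608.6, -202.6, 86.6]
tool_rot: [-90.1, 0.1, -96.3]
force: [-0.5, 1.0, -0.4]
gripper_width: 71.7
```

Emit:
{"method": "arm_command", "body": {
  "rows": [
    {"x":0,"y":0,"z":0,"yaw":0,"grip":7.2},
    {"x":0,"y":0,"z":0,"yaw":0,"grip":7.2}
  ]
}}

```text
clock: 21.7
position: [609.3, -201.9, 88.3]
tool_rot: [-90.0, 0.0, -96.3]
force: [-0.3, -0.0, -0.4]
gripper_width: 71.8
```

```bash
python3 -c "
from h import *
go(610,-203,20.5,-96.2)"
```

```text
t 21.7 pos [ 609.3 -201.9   88.3] yaw -96.25 F [-0.3 -0.  -0.4] w 71.8
1 {'x': np.float64(0.1), 'y': np.float64(6.78), 'z': np.float64(0.08), 'yaw': np.float64(-0.05)} dist 68
```

Emit:
{"method": "arm_command", "body": {
  "rows": [
    {"x":0.1,"y":1,"z":0.1,"yaw":0,"grip":7.2},
    {"x":0.1,"y":2.4,"z":0.1,"yaw":0,"grip":7.2},
    {"x":0.1,"y":3.6,"z":0.1,"yaw":0,"grip":7.2},
    {"x":0.1,"y":4.4,"z":0.1,"yaw":0,"grip":7.2},
    {"x":0.1,"y":4.7,"z":0.1,"yaw":0,"grip":7.2}
  ]
}}

```text
clock: 22.2
position: [609.1, -203.8, 39.3]
tool_rot: [-90.1, 0.1, -96.3]
force: [-0.0, -0.6, -0.2]
gripper_width: 71.8
```

Emit:
{"method": "arm_command", "body": {
  "rows": [
    {"x":0,"y":0.3,"z":0,"yaw":0,"grip":7.2},
    {"x":0,"y":0.8,"z":0,"yaw":0,"grip":7.2},
    {"x":0,"y":1.3,"z":0,"yaw":0,"grip":7.2},
    {"x":0,"y":1.6,"z":0,"yaw":0,"grip":7},
    {"x":0,"y":1.7,"z":0,"yaw":0,"grip":6.8}
  ]
}}

```text
clock: 22.7
position: [609.9, -204.3, 23.9]
tool_rot: [-90.0, 0.0, -96.3]
force: [0.0, -0.3, -0.5]
gripper_width: 68.2
```

```bash
python3 -c "
from h import *
p=eyes.grab_frame('scene');p=eyes.grab_frame('scene');cv2.imwrite('pics/s14.png',cv2.resize(p['image'][220:310,180:280,::-1],None,fx=7,fy=6.5,interpolation=cv2.INTER_CUBIC))
go(610,-203,20.5,-96.2)"
```

```text
t 22.8 pos [ 610.1 -204.3   24.2] yaw -96.33 F [-0.   0.8 -0.1] w 67.9
1 {'x': np.float64(-0.13), 'y': np.float64(0.37), 'z': np.float64(-0.02), 'yaw': np.float64(-0.13)} dist 4
```

View pics/s14.png

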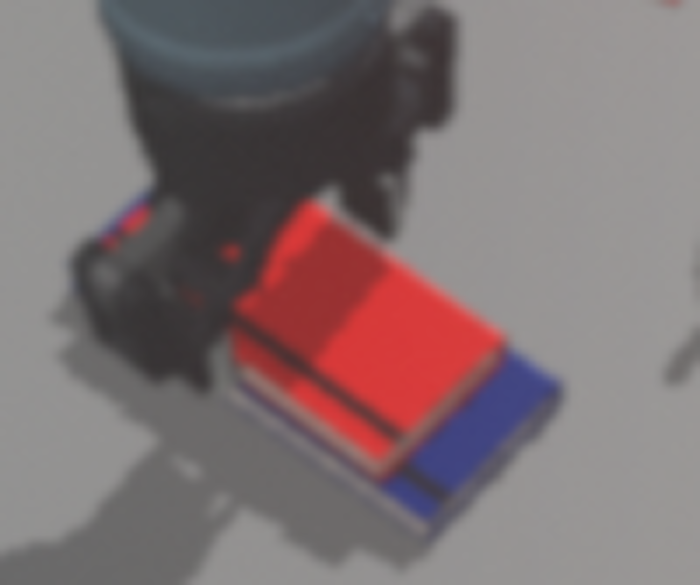

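Emit:
{"method": "arm_command", "body": {
  "rows": [
    {"x":-0.1,"y":0.2,"z":0,"yaw":0,"grip":6.7},
    {"x":-0.1,"y":0.35,"z":0,"yaw":0,"grip":6.6},
    {"x":-0.1,"y":0.35,"z":0,"yaw":0,"grip":6.4},
    {"x":-0.1,"y":0.35,"z":0,"yaw":0,"grip":6.2},
    {"x":-0.1,"y":0.35,"z":0,"yaw":0,"grip":6}
  ]
}}

```text
clock: 23.3
position: [610.3, -203.4, 20.9]
tool_rot: [-90.0, -0.0, -96.3]
force: [0.2, 0.3, -0.4]
gripper_width: 60.3
```

Emit:
{"method": "arm_command", "body": {
  "rows": [
    {"x":0,"y":0,"z":0,"yaw":0,"grip":5.7},
    {"x":0,"y":0,"z":0,"yaw":0,"grip":5.3},
    {"x":0,"y":0,"z":0,"yaw":0,"grip":5.3},
    {"x":0,"y":0,"z":0,"yaw":0,"grip":5.3},
    {"x":0,"y":0,"z":0,"yaw":0,"grip":5.3}
  ]
}}

```text
clock: 23.8
position: [610.6, -203.5, 21.5]
tool_rot: [-90.0, -0.0, -96.3]
force: [-1.3, 1.3, 6.5]
gripper_width: 56.3
```

Emit:
{"method": "arm_command", "body": {
  "rows": [
    {"x":0,"y":-0.1,"z":0,"yaw":0,"grip":5.3},
    {"x":0,"y":-0.3,"z":0,"yaw":0,"grip":5.3},
    {"x":0,"y":-0.7,"z":0,"yaw":0,"grip":5.3},
    {"x":0,"y":-1.3,"z":0,"yaw":0,"grip":5.3},
    {"x":0,"y":-2.2,"z":0,"yaw":0,"grip":5.3}
  ]
}}

```text
clock: 24.3
position: [609.8, -203.2, 42.8]
tool_rot: [-90.1, 0.0, -96.3]
force: [-0.6, 0.2, -1.5]
gripper_width: 56.1
```

```bash
python3 -c "
from h import *
p=eyes.grab_frame('scene');cv2.imwrite('pics/s15.png',cv2.resize(p['image'][210:310,180:280,::-1],None,fx=6,fy=6,interpolation=cv2.INTER_CUBIC))
go(547,13.4,60,-85.7)"
```

```text
t 24.35 pos [ 611.1 -203.9   45.1] yaw -96.33 F [ 2.  -0.1 -0.4] w 55.8
1 {'x': np.float64(-20.89), 'y': np.float64(-1.53), 'z': np.float64(-8.77), 'yaw': np.float64(-10.63)} dist 227
```

View pics/s15.png

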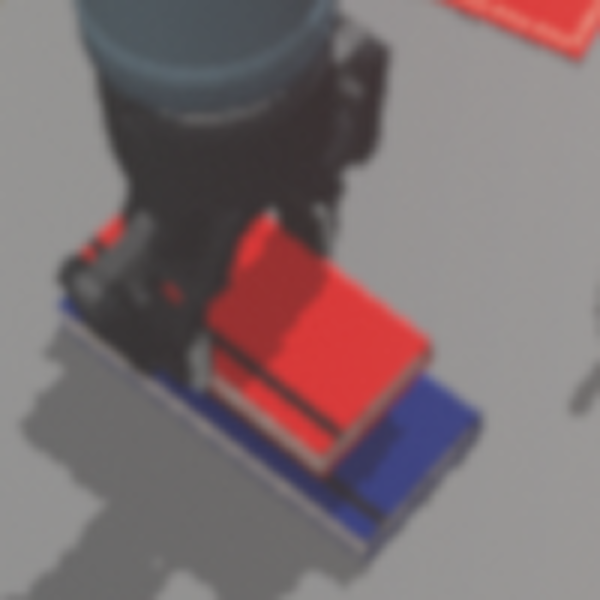

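Emit:
{"method": "arm_command", "body": {
  "rows": [
    {"x":-0.5,"y":-1.5,"z":-0.4,"yaw":-0.5,"grip":5.3},
    {"x":-2,"y":-3,"z":-1.3,"yaw":-2,"grip":5.3},
    {"x":-5,"y":-4,"z":-2.8,"yaw":-4,"grip":5.3},
    {"x":-8.5,"y":-4,"z":-4.5,"yaw":-6,"grip":5.3},
    {"x":-12,"y":-4,"z":-6,"yaw":-8,"grip":5.3}
  ]
}}

```text
clock: 24.85
position: [563.8, -76.8, 84.0]
tool_rot: [-89.9, -0.0, -88.3]
force: [0.3, 0.0, -1.0]
gripper_width: 55.8
```

```bash
python3 -c "
from h import *
go(547,13.4,50,-85.7)"
```

```text
t 24.85 pos [563.8 -76.8  84. ] yaw -88.31 F [ 0.3  0.  -1. ] w 55.8
1 {'x': np.float64(-9.06), 'y': np.float64(3.39), 'z': np.float64(-1.42), 'yaw': np.float64(-2.61)} dist 98
```

Emit:
{"method": "arm_command", "body": {
  "rows": [
    {"x":-3.3,"y":0.3,"z":-0.6,"yaw":-1,"grip":5.3},
    {"x":-6,"y":1,"z":-1.1,"yaw":-2,"grip":5.3},
    {"x":-8,"y":2,"z":-1.4,"yaw":-2.6,"grip":5.3},
    {"x":-8.9,"y":2.9,"z":-1.4,"yaw":-2.6,"grip":5.3},
    {"x":-9.1,"y":3.4,"z":-1.4,"yaw":-2.6,"grip":5.3}
  ]
}}

```text
clock: 25.35
position: [547.0, 13.8, 48.4]
tool_rot: [-90.0, -0.0, -85.7]
force: [0.6, -0.4, -1.3]
gripper_width: 55.6
```

Emit:
{"method": "arm_command", "body": {
  "rows": [
    {"x":0,"y":0.3,"z":0,"yaw":0,"grip":5.3},
    {"x":0,"y":0.9,"z":0,"yaw":0,"grip":5.3},
    {"x":0,"y":1.5,"z":0,"yaw":0,"grip":5.3},
    {"x":0,"y":1.8,"z":0,"yaw":0,"grip":5.3},
    {"x":0,"y":1.8,"z":0,"yaw":0,"grip":5.3}
  ]
}}

```text
clock: 25.85
position: [546.8, 12.7, 30.1]
tool_rot: [-90.1, 0.0, -85.8]
force: [-0.0, -0.1, -1.2]
gripper_width: 55.9
```

```bash
python3 -c "
from h import *
p=eyes.grab_frame('scene');p=eyes.grab_frame('scene');cv2.imwrite('pics/s16.png',cv2.resize(p['image'][140:240,200:310,::-1],None,fx=6,fy=6,interpolation=cv2.INTER_CUBIC))
go(547,13.4,8.2,-85.7)"
```

```text
t 25.95 pos [547.2  12.8  30.8] yaw -85.75 F [ 0.2 -0.1 -0.6] w 55.9
1 {'x': np.float64(-0.06), 'y': np.float64(2.26), 'z': np.float64(-0.02), 'yaw': np.float64(-0.05)} dist 23
```

View pics/s16.png

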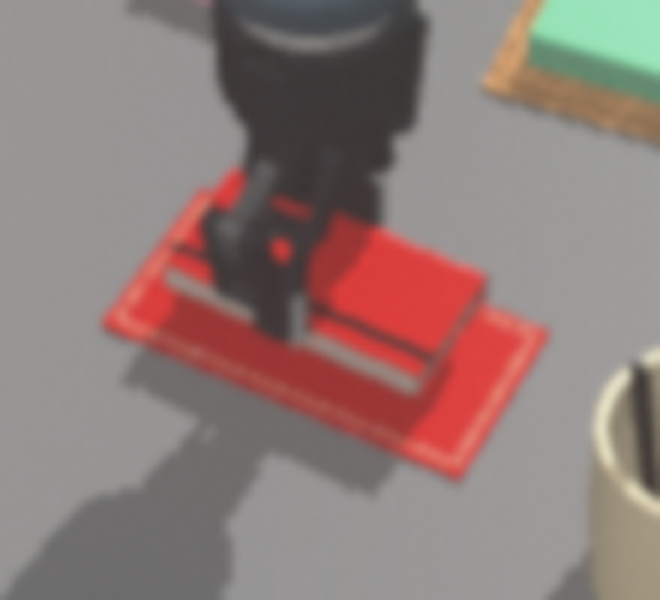

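Emit:
{"method": "arm_command", "body": {
  "rows": [
    {"x":-0.05,"y":0.4,"z":0,"yaw":0,"grip":5.3},
    {"x":-0.05,"y":1,"z":0,"yaw":0,"grip":5.3},
    {"x":-0.05,"y":1.6,"z":0,"yaw":0,"grip":5.3},
    {"x":-0.05,"y":1.9,"z":0,"yaw":0,"grip":5.3},
    {"x":-0.05,"y":2,"z":0,"yaw":0,"grip":5.3}
  ]
}}

```text
clock: 26.45
position: [546.6, 13.7, 10.0]
tool_rot: [-90.1, 0.0, -85.7]
force: [-0.6, 1.4, -1.5]
gripper_width: 55.8
```

Emit:
{"method": "arm_command", "body": {
  "rows": [
    {"x":0,"y":0.1,"z":0,"yaw":0,"grip":5.3},
    {"x":0,"y":0.15,"z":0,"yaw":0,"grip":5.3},
    {"x":0,"y":0.2,"z":0,"yaw":0,"grip":5.3},
    {"x":0,"y":0.25,"z":0,"yaw":0,"grip":5.3},
    {"x":0,"y":0.28,"z":0,"yaw":0,"grip":5.3}
  ]
}}

```text
clock: 26.95
position: [547.3, 13.5, 8.5]
tool_rot: [-90.0, -0.0, -85.7]
force: [-2.7, 0.1, 6.3]
gripper_width: 56.2
```

Contact at 6 N; release.

Emit:
{"method": "arm_command", "body": {
  "rows": [
    {"x":0,"y":0,"z":0,"yaw":0,"grip":5.8},
    {"x":0,"y":0,"z":0,"yaw":0,"grip":6.2},
    {"x":0,"y":0,"z":0,"yaw":0,"grip":6.8},
    {"x":0,"y":0,"z":0,"yaw":0,"grip":7.2},
    {"x":0,"y":0,"z":0,"yaw":0,"grip":7.2}
  ]
}}

```text
clock: 27.45
position: [547.1, 13.6, 8.0]
tool_rot: [-90.0, 0.0, -85.7]
force: [-0.5, -0.2, 0.9]
gripper_width: 72.0
```

Emit:
{"method": "arm_command", "body": {
  "rows": [
    {"x":0,"y":-0.5,"z":0,"yaw":0,"grip":7.2},
    {"x":0,"y":-2,"z":0,"yaw":0,"grip":7.2},
    {"x":0,"y":-5,"z":0,"yaw":0,"grip":7.2},
    {"x":0,"y":-8.5,"z":0,"yaw":0,"grip":7.2},
    {"x":0,"y":-12,"z":-3,"yaw":0,"grip":8.2}
  ]
}}

```text
clock: 27.95
position: [519.9, 10.8, 131.2]
tool_rot: [-89.7, -0.1, -85.7]
force: [0.3, -1.1, 1.2]
gripper_width: 82.1
```

Emit:
{"method": "arm_command", "body": {
  "rows": [
    {"x":0,"y":0,"z":-3,"yaw":2,"grip":8.2},
    {"x":0,"y":0,"z":-7,"yaw":4,"grip":8.2},
    {"x":0,"y":0,"z":-11,"yaw":6,"grip":8.2},
    {"x":0,"y":0,"z":-14,"yaw":8,"grip":8.2},
    {"x":0,"y":0,"z":-15,"yaw":9,"grip":8.2}
  ]
}}

```text
clock: 28.45
position: [365.5, 0.5, 128.4]
tool_rot: [-90.0, -0.0, -94.8]
force: [0.4, 1.1, 0.6]
gripper_width: 81.8
```

Run:
```python
from pile import *
pt=eyes.grab_frame("top");ps=eyes.grab_frame("scene")
R=[(305,145,355,220),(180,230,270,315)]
for p,(l,t,r,b),n in((pt,R[0],"t"),(ps,R[1],"s")):
    m=colmask(p["image"],"navy").astype(np.uint8);k=np.zeros_like(m);k[t:b,l:r]=m[t:b,l:r]
    k=cv2.morphologyEx(k,cv2.MORPH_CLOSE,np.ones((5,5)))
    print(rect(p,k>0,19))
    big=cv2.resize(p["image"][t:b,l:r,::-1],None,fx=7,fy=7,interpolation=cv2.INTER_NEAREST)
    cv2.imwrite(f"pics/{n}17.png",big)
print(seefit([pt],R[:1],"navy",(150,64,16),11,[613,-203,-3]))
for p,n in((pt,"top"),(ps,"scene")):
  cv2.imwrite(f"pics/{n}17f.png",cv2.resize(p["image"][:,:,::-1],(800,600),interpolation=cv2.INTER_CUBIC))
  for m in finder.masks_of(p,"red_notebook_center")[:2]: print(n,m["conf"],rect(p,m["mask"],22))
go(613,-203,90,-94)
```

```text
[ 613.1 -202.2  151.9   66.9   -5.5]
[ 615.3 -204.4  148.7   62.7   -5.2]
(array([ 614.4, -203.5,   -5.4]), np.float64(0.102), [900])
top 0.63 [544.4  13.7 126.4  63.7   3.5]
scene 0.72 [549.9  10.5 132.   75.    7.1]
t 28.65 pos [ 3.694e+02 -3.000e-01  1.291e+02] yaw -94.72 F [-0.2 -1.   0.4] w 82.0
1 {'x': np.float64(18.2), 'y': np.float64(4.0), 'z': np.float64(25.93), 'yaw': np.float64(-0.72)} dist 319
```

View pics/scene17f.png

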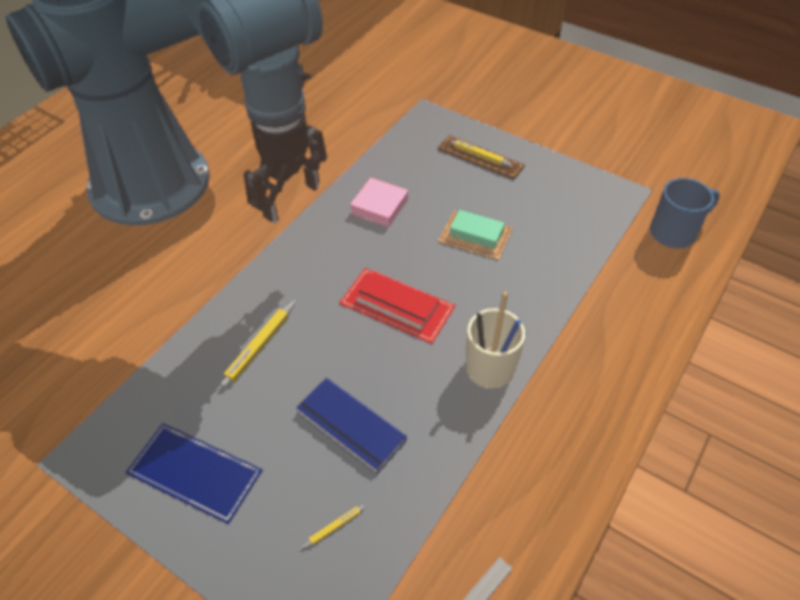

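View pics/t17.png

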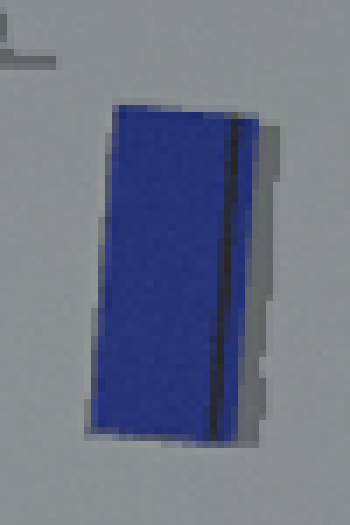

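View pics/top17f.png

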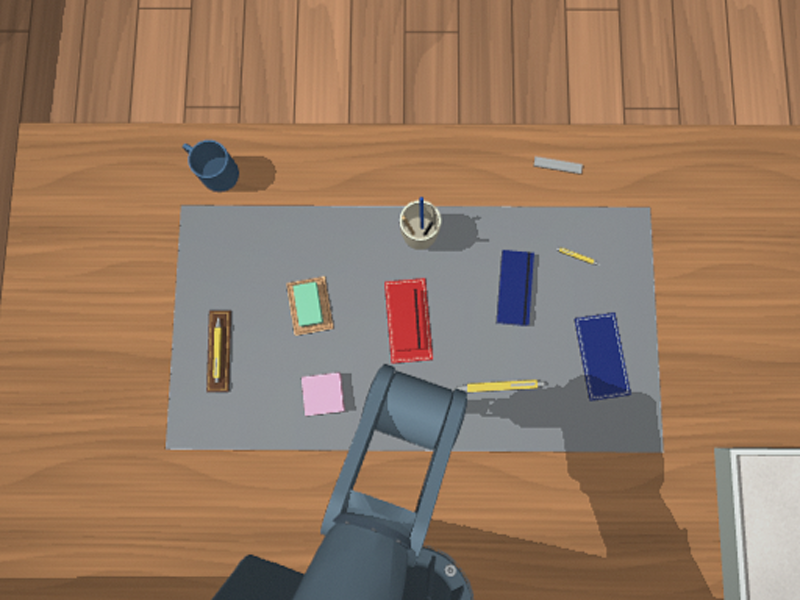

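Emit:
{"method": "arm_command", "body": {
  "rows": [
    {"x":1.2,"y":0,"z":1.6,"yaw":0,"grip":8.2},
    {"x":3.5,"y":0,"z":5,"yaw":0.3,"grip":8.2},
    {"x":6,"y":0,"z":8.5,"yaw":0.7,"grip":8.2},
    {"x":8.5,"y":0,"z":12,"yaw":0.7,"grip":8.2},
    {"x":11,"y":0.5,"z":15.5,"yaw":0.7,"grip":8.2}
  ]
}}

```text
clock: 29.15
position: [516.4, -124.0, 123.2]
tool_rot: [-89.9, -0.0, -95.4]
force: [-0.9, -1.0, 1.2]
gripper_width: 82.3
```

Emit:
{"method": "arm_command", "body": {
  "rows": [
    {"x":2.5,"y":0.5,"z":3.5,"yaw":0,"grip":8.2},
    {"x":4.7,"y":1.5,"z":6.6,"yaw":0,"grip":8.2},
    {"x":6.3,"y":3,"z":9,"yaw":0,"grip":8.2},
    {"x":7,"y":4.5,"z":10.2,"yaw":0,"grip":8.2},
    {"x":7.1,"y":5.5,"z":10.5,"yaw":0,"grip":8.2}
  ]
}}

```text
clock: 29.65
position: [612.5, -204.0, 65.8]
tool_rot: [-90.0, 0.0, -95.4]
force: [-0.1, 0.8, -0.1]
gripper_width: 82.2
```

Emit:
{"method": "arm_command", "body": {
  "rows": [
    {"x":0,"y":0,"z":0,"yaw":0,"grip":8.2},
    {"x":0,"y":0,"z":0,"yaw":0,"grip":8.2},
    {"x":0,"y":0,"z":0,"yaw":0,"grip":8.2}
  ]
}}

```text
clock: 29.95
position: [611.1, -202.4, 68.9]
tool_rot: [-90.0, -0.0, -95.4]
force: [0.7, 1.0, -0.0]
gripper_width: 81.9
```

```bash
python3 -c "
from h import *
go(614.3,-203.4,3.5,-95.4)"
```

```text
t 29.95 pos [ 611.1 -202.4   68.9] yaw -95.39 F [ 0.7  1.  -0. ] w 81.9
1 {'x': np.float64(0.06), 'y': np.float64(6.54), 'z': np.float64(0.33), 'yaw': np.float64(0.01)} dist 65
```

Emit:
{"method": "arm_command", "body": {
  "rows": [
    {"x":0.1,"y":1,"z":0.3,"yaw":0,"grip":8.2},
    {"x":0.1,"y":2.4,"z":0.3,"yaw":0,"grip":8.2},
    {"x":0.1,"y":3.6,"z":0.3,"yaw":0,"grip":8.2},
    {"x":0.1,"y":4.4,"z":0.3,"yaw":0,"grip":8.2},
    {"x":0.1,"y":4.7,"z":0.3,"yaw":0,"grip":8.2}
  ]
}}

```text
clock: 30.45
position: [612.6, -203.6, 19.0]
tool_rot: [-90.2, 0.1, -95.4]
force: [-0.7, 0.0, -0.1]
gripper_width: 81.9
```

Emit:
{"method": "arm_command", "body": {
  "rows": [
    {"x":0,"y":0.3,"z":0,"yaw":0,"grip":8.2},
    {"x":0,"y":0.7,"z":0,"yaw":0,"grip":8.2},
    {"x":0,"y":1.1,"z":0,"yaw":0,"grip":8},
    {"x":0,"y":1.4,"z":0,"yaw":0,"grip":7.8},
    {"x":0,"y":1.5,"z":0,"yaw":0,"grip":7.5}
  ]
}}

```text
clock: 30.95
position: [613.6, -204.0, 5.7]
tool_rot: [-90.0, 0.0, -95.4]
force: [-0.0, -0.3, -0.2]
gripper_width: 75.4
```

```bash
python3 -c "
from h import *
p=eyes.grab_frame('scene');p=eyes.grab_frame('scene');cv2.imwrite('pics/s18.png',cv2.resize(p['image'][220:310,180:280,::-1],None,fx=7,fy=6.5,interpolation=cv2.INTER_CUBIC))
go(614.3,-203.4,3.5,-95.4)"
```

```text
t 31.05 pos [ 613.7 -204.1    5.9] yaw -95.43 F [-0.2 -0.7  0.9] w 75.0
1 {'x': np.float64(-0.08), 'y': np.float64(0.24), 'z': np.float64(0.06), 'yaw': np.float64(-0.03)} dist 3
```

View pics/s18.png

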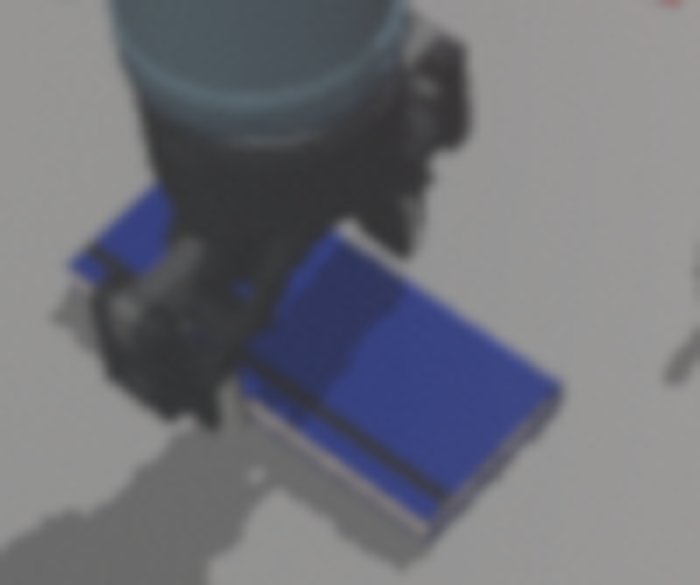

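Emit:
{"method": "arm_command", "body": {
  "rows": [
    {"x":-0.1,"y":0.15,"z":0,"yaw":0,"grip":7.2},
    {"x":-0.1,"y":0.25,"z":0,"yaw":0,"grip":7},
    {"x":-0.1,"y":0.25,"z":0,"yaw":0,"grip":6.8},
    {"x":-0.1,"y":0.25,"z":0,"yaw":0,"grip":6.6},
    {"x":-0.1,"y":0.25,"z":0,"yaw":0,"grip":6.4}
  ]
}}

```text
clock: 31.55
position: [613.9, -203.3, 3.6]
tool_rot: [-90.0, -0.0, -95.4]
force: [-0.5, -1.1, -0.3]
gripper_width: 63.9
```

Emit:
{"method": "arm_command", "body": {
  "rows": [
    {"x":0,"y":0,"z":0,"yaw":0,"grip":6.2},
    {"x":0,"y":0,"z":0,"yaw":0,"grip":5.9},
    {"x":0,"y":0,"z":0,"yaw":0,"grip":5.9},
    {"x":0,"y":0,"z":0,"yaw":0,"grip":5.9},
    {"x":0,"y":0,"z":0,"yaw":0,"grip":5.9}
  ]
}}

```text
clock: 32.05
position: [614.2, -203.3, 4.3]
tool_rot: [-90.0, -0.0, -95.4]
force: [-1.2, 1.5, 5.1]
gripper_width: 61.5
```

Emit:
{"method": "arm_command", "body": {
  "rows": [
    {"x":0,"y":-0.1,"z":0,"yaw":0,"grip":5.9},
    {"x":0,"y":-0.3,"z":0,"yaw":0,"grip":5.9},
    {"x":0,"y":-0.8,"z":0,"yaw":0,"grip":5.9},
    {"x":0,"y":-1.6,"z":0,"yaw":0,"grip":5.9},
    {"x":0,"y":-2.6,"z":0,"yaw":0,"grip":5.9}
  ]
}}

```text
clock: 32.55
position: [613.6, -203.0, 29.9]
tool_rot: [-90.0, 0.0, -95.4]
force: [1.4, 0.2, -1.4]
gripper_width: 61.9
```

```bash
python3 -c "
from h import *
p=eyes.grab_frame('scene');cv2.imwrite('pics/s19.png',cv2.resize(p['image'][210:310,180:280,::-1],None,fx=6,fy=6,interpolation=cv2.INTER_CUBIC))
go(476.7,-375.4,60,-81.1)"
```

```text
t 32.6 pos [ 615.  -203.7   32.3] yaw -95.43 F [ 0.3 -0.5  0.6] w 61.9
1 {'x': np.float64(18.4), 'y': np.float64(-2.79), 'z': np.float64(-12.14), 'yaw': np.float64(-14.33)} dist 222
```

View pics/s19.png

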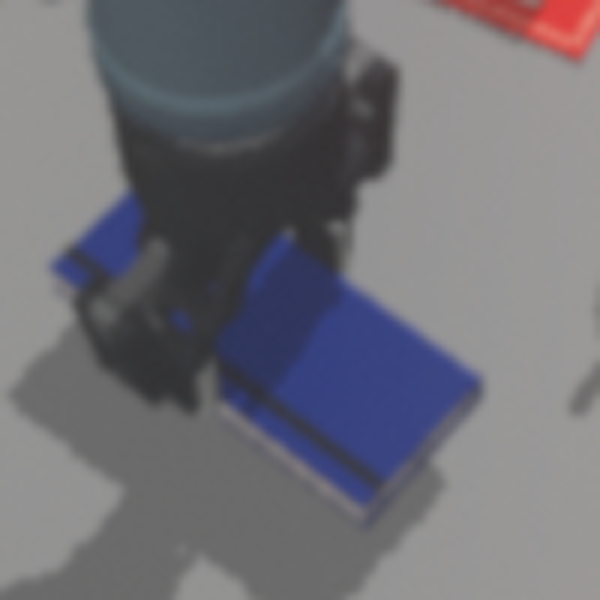

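Emit:
{"method": "arm_command", "body": {
  "rows": [
    {"x":0.5,"y":-1,"z":-0.4,"yaw":-1,"grip":5.9},
    {"x":2.2,"y":-2.5,"z":-1.5,"yaw":-3.5,"grip":5.9},
    {"x":5,"y":-4,"z":-3.3,"yaw":-6,"grip":5.9},
    {"x":8,"y":-4.5,"z":-5.3,"yaw":-8.5,"grip":5.9},
    {"x":11,"y":-4.5,"z":-7.3,"yaw":-11,"grip":5.9}
  ]
}}

```text
clock: 33.1
position: [530.5, -307.4, 76.6]
tool_rot: [-89.9, -0.1, -84.2]
force: [1.2, -0.4, -1.1]
gripper_width: 61.9
```

```bash
python3 -c "
from h import *
go(476.7,-375.4,50,-81.1)"
```

```text
t 33.1 pos [ 530.5 -307.4   76.6] yaw -84.24 F [ 1.2 -0.4 -1.1] w 61.9
1 {'x': np.float64(6.22), 'y': np.float64(2.67), 'z': np.float64(-6.04), 'yaw': np.float64(-3.14)} dist 91
```

Emit:
{"method": "arm_command", "body": {
  "rows": [
    {"x":2.5,"y":0.2,"z":-2.4,"yaw":-1.5,"grip":5.9},
    {"x":4.4,"y":0.8,"z":-4.3,"yaw":-2.5,"grip":5.9},
    {"x":5.6,"y":1.6,"z":-5.4,"yaw":-3.1,"grip":5.9},
    {"x":6.1,"y":2.3,"z":-5.9,"yaw":-3.1,"grip":5.9},
    {"x":6.2,"y":2.7,"z":-6,"yaw":-3.1,"grip":5.9}
  ]
}}

```text
clock: 33.6
position: [476.2, -373.7, 47.2]
tool_rot: [-90.0, 0.0, -81.4]
force: [-0.6, -0.3, -1.0]
gripper_width: 62.3
```

Emit:
{"method": "arm_command", "body": {
  "rows": [
    {"x":0,"y":0.3,"z":0,"yaw":0,"grip":5.9},
    {"x":0,"y":0.9,"z":0,"yaw":0,"grip":5.9},
    {"x":0,"y":1.5,"z":0,"yaw":0,"grip":5.9},
    {"x":0,"y":1.8,"z":0,"yaw":0,"grip":5.9},
    {"x":0,"y":1.8,"z":0,"yaw":0,"grip":5.9}
  ]
}}

```text
clock: 34.1
position: [477.0, -372.5, 28.8]
tool_rot: [-90.0, 0.1, -81.3]
force: [0.3, -0.0, -1.1]
gripper_width: 61.7
```

```bash
python3 -c "
from h import *
p=eyes.grab_frame('scene');p=eyes.grab_frame('scene');cv2.imwrite('pics/s20.png',cv2.resize(p['image'][240:350,60:190,::-1],None,fx=5.3,fy=5.3,interpolation=cv2.INTER_CUBIC))
go(476.7,-375.4,7,-81.1)"
```

```text
t 34.2 pos [ 477.2 -373.1   29.5] yaw -81.31 F [-0.9 -0.1 -0.3] w 61.9
1 {'x': np.float64(0.22), 'y': np.float64(2.25), 'z': np.float64(-0.09), 'yaw': np.float64(-0.21)} dist 23
```

View pics/s20.png

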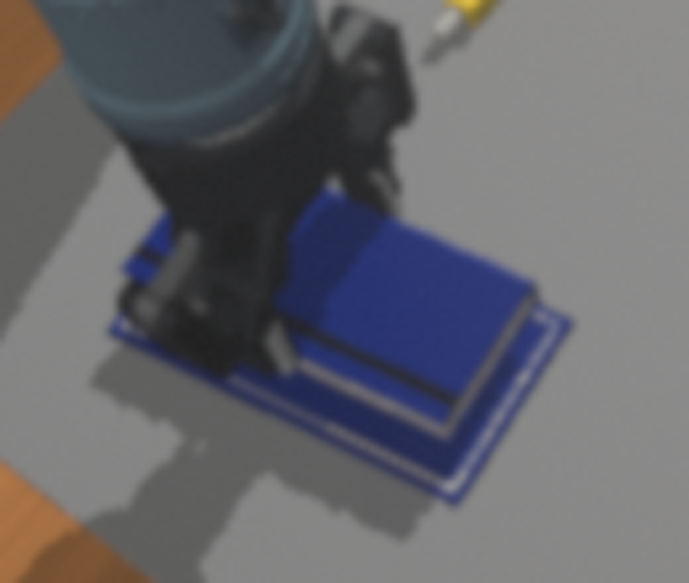

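Emit:
{"method": "arm_command", "body": {
  "rows": [
    {"x":0.1,"y":0.4,"z":0,"yaw":-0.2,"grip":5.9},
    {"x":0.2,"y":1,"z":-0.1,"yaw":-0.2,"grip":5.9},
    {"x":0.2,"y":1.6,"z":-0.1,"yaw":-0.2,"grip":5.9},
    {"x":0.2,"y":1.9,"z":-0.1,"yaw":-0.2,"grip":5.9},
    {"x":0.2,"y":2,"z":-0.1,"yaw":-0.2,"grip":5.9}
  ]
}}

```text
clock: 34.7
position: [476.0, -375.0, 8.7]
tool_rot: [-90.0, 0.1, -81.1]
force: [-0.4, 0.6, -0.8]
gripper_width: 61.9
```

Emit:
{"method": "arm_command", "body": {
  "rows": [
    {"x":0,"y":0.05,"z":0,"yaw":0,"grip":5.9},
    {"x":0,"y":0.1,"z":0,"yaw":0,"grip":5.9},
    {"x":0,"y":0.15,"z":0,"yaw":0,"grip":5.9},
    {"x":0,"y":0.2,"z":0,"yaw":0,"grip":5.9},
    {"x":0,"y":0.25,"z":0,"yaw":0,"grip":5.9}
  ]
}}

```text
clock: 35.2
position: [476.5, -375.5, 7.3]
tool_rot: [-90.0, -0.0, -81.1]
force: [-2.0, 1.2, 4.9]
gripper_width: 61.8
```

Emit:
{"method": "arm_command", "body": {
  "rows": [
    {"x":0,"y":0,"z":0,"yaw":0,"grip":6.4},
    {"x":0,"y":0,"z":0,"yaw":0,"grip":6.8},
    {"x":0,"y":0,"z":0,"yaw":0,"grip":7.4},
    {"x":0,"y":0,"z":0,"yaw":0,"grip":8},
    {"x":0,"y":0,"z":0,"yaw":0,"grip":8}
  ]
}}

```text
clock: 35.7
position: [476.4, -375.4, 7.0]
tool_rot: [-90.0, -0.0, -81.1]
force: [-0.3, -0.0, -0.7]
gripper_width: 80.0
```

Emit:
{"method": "arm_command", "body": {
  "rows": [
    {"x":0,"y":-0.5,"z":0,"yaw":0,"grip":8},
    {"x":0,"y":-2,"z":0,"yaw":0,"grip":8},
    {"x":0,"y":-5,"z":0,"yaw":0,"grip":8},
    {"x":0,"y":-8.5,"z":0,"yaw":0,"grip":8},
    {"x":0,"y":-12,"z":-1,"yaw":0,"grip":8}
  ]
}}

```text
clock: 36.2
position: [467.2, -376.8, 129.6]
tool_rot: [-89.9, -0.1, -81.1]
force: [-0.0, -0.7, -0.3]
gripper_width: 79.6
```

Emit:
{"method": "arm_command", "body": {
  "rows": [
    {"x":2,"y":-2,"z":-3,"yaw":0,"grip":8},
    {"x":5,"y":-3,"z":-6,"yaw":0,"grip":8},
    {"x":8,"y":-4,"z":-9,"yaw":0,"grip":8},
    {"x":11,"y":-5,"z":-11,"yaw":0,"grip":8},
    {"x":13,"y":-5,"z":-12,"yaw":0,"grip":8}
  ]
}}

```text
clock: 36.7
position: [366.6, -527.4, 180.8]
tool_rot: [-89.9, -0.3, -81.3]
force: [0.0, -0.7, 0.1]
gripper_width: 80.2
```

Run:
```python
from pile import *
pt=eyes.grab_frame("top");ps=eyes.grab_frame("scene")
for p,n in((pt,"top"),(ps,"scene")):
  cv2.imwrite(f"pics/{n}21.png",cv2.resize(p["image"][:,:,::-1],(800,600),interpolation=cv2.INTER_CUBIC))
  for q,z in dict(navy_notebook_center=22,red_notebook_center=22,tin_center=29,pencil_center=15).items():
    for m in finder.masks_of(p,q)[:3]: print(n,q,round(m["conf"],2),rect(p,m["mask"],z))
  for q in("pen_jar","note_block_center"):
    for m in finder.landmark_of(p,q)[:1]: print(n,q,ray(p,m["centre"],0 if q=="pen_jar" else 15).round(1))
s=sensors.sense();print(s["clock"],s["position"],s["force"])
```

```text
top navy_notebook_center 0.73 [ 475.7 -371.9  150.6   70.6    9.3]
top red_notebook_center 0.86 [546.1  15.1 124.9  60.5   4.3]
top tin_center 0.66 [573.  214.6  89.4  51.9  10.9]
top tin_center 0.6 [ 545.5 -380.3   74.7   41.3   58.4]
top tin_center 0.38 [ 7.417e+02 -7.800e+00  1.078e+02  8.500e+01 -1.000e-01]
top pencil_center 0.57 [479.6 394.9 108.6  15.9   0.7]
top pencil_center 0.56 [ 414.9 -169.8  163.7   19.2  -86.1]
top pen_jar [[734.6 -13.6   0. ]]
top note_block_center [[396.6 183.3  15. ]]
scene navy_notebook_center 0.79 [ 480.1 -376.3  157.8   70.5    8.6]
scene red_notebook_center 0.78 [549.4  10.5 130.4  73.1   4.6]
scene red_notebook_center 0.27 [715.3  30.1 177.2  86.5 -68.7]
scene tin_center 0.86 [579.7 209.   88.8  67.6   8.4]
scene pencil_center 0.63 [479.9 396.6 129.9  30.3   2.1]
scene pencil_center 0.59 [ 417.4 -174.1  167.3   27.4  -85.4]
scene pencil_center 0.56 [ 683.8 -334.6   90.1   12.1   69. ]
scene pen_jar [[732.4 -11.6   0. ]]
scene note_block_center [[404.7 187.5  15. ]]
37.4 [ 368.20733948 -523.55150719  176.99085075] [-0.03557607 -0.54284021  0.73862036]
```

View pics/scene21.png

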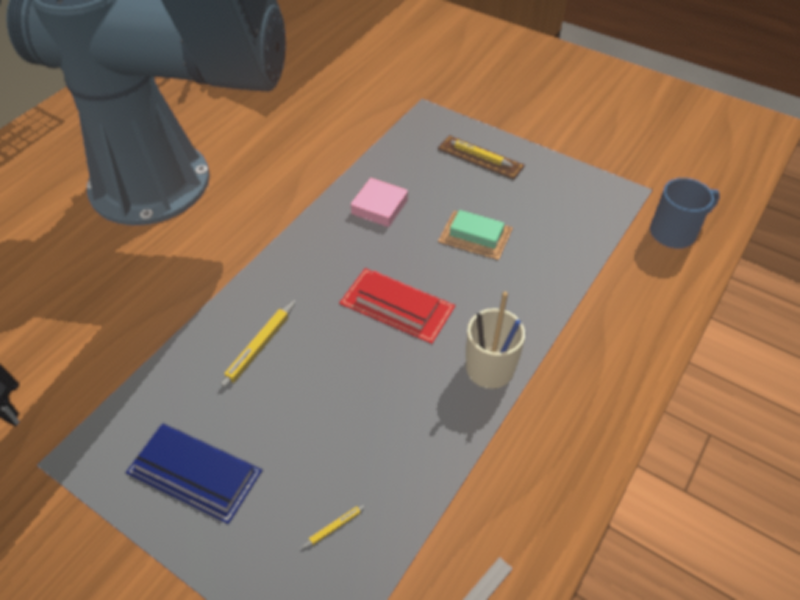

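View pics/top21.png

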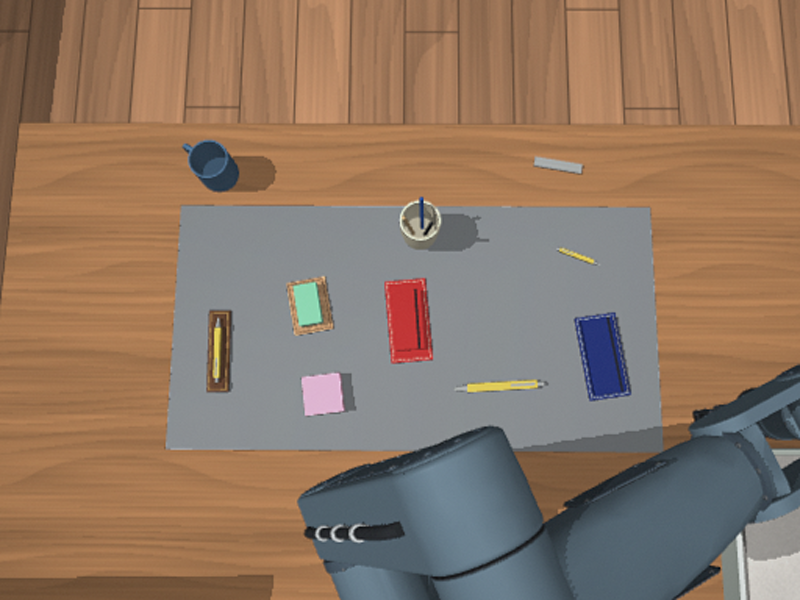

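Emit:
{"method": "arm_command", "body": {
  "rows": [
    {"x":0,"y":0,"z":0,"yaw":0,"grip":8},
    {"x":0,"y":0,"z":0,"yaw":0,"grip":8}
  ]
}}

```text
clock: 37.6
position: [368.0, -523.8, 177.0]
tool_rot: [-90.0, 0.0, -81.1]
force: [-0.6, 0.1, -0.1]
gripper_width: 80.2
```

```bash
python3 -c "
from station import manip
print(manip.job_done())"
```

```text
the job is handed in; nothing more can be done
None
```

I took the pile apart from the top and set each thing on its own place: the middle-sized pencil on the strip, the tin on the cork, then the red and navy notebooks on their pads. Each was lowered until it touched at about 3–6 N and then let go. I handed the job in at 37.6 s with the arm clear and the gripper open.

- **Placing:** in the last pictures from both cameras all four lie flat, lengthwise and about central. In the top camera they measure within about 4 mm and about 1° of their places.
- **Measurements that disagreed:** the scene camera's fits of the placed tin and notebooks came out a few mm different, and its widths too large. Those masks include the side faces, so I relied on the top camera.
- **Bystanders:** the pen jar and the note block look unmoved in the pictures. The networks' points for them shifted by up to about 12 mm between readings, which I put down to their noise. The two other pencils also look unmoved.

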